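# Clear the hardness tester's catch tray into the tote and level the gears

### The arm

A 6-joint arm with a two-finger parallel gripper is mounted at the origin on the work surface. World frame = base frame: x ahead of the robot, y to its left, z up, the work surface at z = 0. Lengths are in m, angles in rad, forces in N, time in s.
With the tool pointing down it reaches from about 0.375 to 0.9 m from the base axis. Payload 3.1 kg.
Tool frame: the origin (TCP) lies on the centre line of the jaws, within the pads' length; the fingertips stand 11 mm ahead of it and the grasp point (between the pads) lies 8 mm behind it; x points along the fingers, y is the direction in which the jaws open and shut, and the axes are right-handed (so a half turn about x gives the same grasp; the last joint's range is limited). The gripper opens to 87 mm and grips with 3 to 60 N. Pads are 19 mm wide; open, the fingers measure 117 mm over their backs; the gripper's body (75 mm by 190 mm) begins 51 mm behind the grasp point.
Start: joints at [1.046, 0.527, 1.433, -0, 1.181, -0.178], TCP at [0.212, 0.588, 0.234] pointing down, gripper open.
Joint ranges: [-3.08, 3.08], [-0.75, 2.2], [0.22, 2.44], [-1.43, 4.57], [0, 2.65], [-2.85, 2.85]. Speed limits (rad/s): [2.79, 2.79, 3.14, 3.14, 3.14, 3.14].

### API

Orientations are given as a unit quaternion [x, y, z, w].
In Python, from rig import robot, camera, camera_info gives the robot as it stands.
- The arm moves only by the shell command python3 -m inch 'ROWS' [FORCE]. ROWS is JSON, a list that holds one entry, the list of rows, each a list of 5 numbers: the shift along the tool's x, y, z in cm, then the turn about the tool's x in rad, then the opening, from 0 (shut) to 1 (fully open). A call has 1 to 8 rows; each row shifts and turns the pose as measured when the row begins, along the tool's axes as they then stand; what a row does not reach is not made up. A row lasts 1/12 s, in which the tool goes at most 41.7 mm and 7.16 degrees, less where a joint would pass 70% of its speed; a pose out of reach is approached as far as the arm can. A call with a gripper value outside its range is refused whole. The fingers move at their own pace and stop on an object; FORCE is the grip in N (left out, the last holds). Time passes only in rows, so rows that do not move let the fingers close. It gives the time, the measured TCP pose, the force and the opening at its end, in the units of the state.
- robot.get_obs(): the state, without advancing time (a new reading comes with each control period).
- camera(name): name is "scene" or "top"; returns the picture (384x512x3 uint8, red, green, blue); there is no depth.
- camera_info(name): a dict with "camera_matrix" (3x3 intrinsics, pixels), "rvec" (rotation vector, rad) and "tvec" (3), from world to camera coordinates, as OpenCV has them. Camera axes: x right, y down, z forward; pixel columns grow to the right and rows downward; lengths in m; the calibration is good to about 2 mm. A picture is of the moment at which its call begins. camera_info takes no time and is no camera call.
- robot.hand_in(): hands the job in, once; it reports no verdict.
The state is a dict: "time": time; "q": joint angles; "joint_velocities": joint speeds; "joint_torque": joint torques, N m; "position": TCP position; "tool_rot": TCP orientation; "ft_force": force on the tool from outside, world axes, zero at the start; "moment": the same for the moment, N m; "grip_width": finger opening in m.
Only numpy, scipy, OpenCV 4.12 (cv2) and the standard library are available. Lean on these libraries where they do the work, as an engineer would, in place of code of your own. Each camera call takes 0.05 s, during which the arm holds its last target. There are 200 camera calls.

### The job

The hardness tester has finished its batch: slide back the clear cover of its catch tray, move every gear from the tray into the grey tote, then, with the tray empty, slide the cover fully shut and press the tester's push button for the next batch. When you leave, all the gears in the tote, also those now heaped in it, must lie flat in one even layer spread over the whole tote floor, about a finger's width or more between neighbours. Do not disturb the other things on the bench.

Things in the scene. Friction and masses are not known exactly. Their poses are not given: they have to be found in the camera images.
- tester: Hardness tester with chute and catch tray, fixed; place and yaw vary. Origin: bench level under the tray's middle; x: away from the robot at yaw 0 (cover opens that way); y: to the chute and machine. Two cover rails along x at y = +-132 mm, x -110 to 380 mm, tops 68 mm high. A 110 mm wide chute rises at 25 degrees from the +y wall. Push-button box 76 mm square, 40 mm high, at x 60, y -176 mm.
- tray_floor (a point): Middle of the catch tray's floor top, 4 mm above the bench, axes as the tester's. Open steel tray, inside 202 mm (x) by 242 mm (y), walls 4 mm thick, tops 50 mm above the bench (28 mm on the chute side).
- cover (a joint): Clear sliding cover over the catch tray (222 x 254 mm, top face 62.5 mm above the bench), in m along the tester's +x: 0 fully shut, 0.24 fully open (its front edge then 132 mm past the tray's middle, the whole tray free). Starts shut or up to 30 mm ajar. Friction about 2 N; stays where it is left.
- cover_grip (a point): Middle of the top of the cover's black upright grip: 14 mm thick (tester's x), 80 mm long (tester's y), 33 mm tall, top 95.5 mm above the bench, 23 mm in from the cover's edge on the robot's side. Moves with the cover. Pinch it from above across its 14 mm.
- cycle (a joint): The tester's one push button, white, 32 mm across, on top of the push-button box: travel in m, 0 is up, 0.006 fully down (5 N); springs back.
- cycle_top (a point): Middle of the top face of the push button; press straight down.
- tote: Grey open tote; stands fast; place and yaw vary. Outside 260 mm (x) by 340 mm (y) by 65 mm high, walls and floor 4 mm, inside 252 by 332 mm, rim lip 6 mm out all round. Origin: centre of its underside; inside floor at z = 4 mm.
- gear1: Steel spur gear, a disc 40 mm across its teeth, 18 mm thick, with a dark 14 mm bore, about 130 g; to the touch a plain 40 mm disc. Origin: its middle, 9 mm from either face; z is its axis. Starts lying flat in the catch tray, or is absent (3 to 5 of gear1 to gear5 are there).
- gear2: Steel spur gear, a disc 40 mm across its teeth, 18 mm thick, with a dark 14 mm bore, about 130 g; to the touch a plain 40 mm disc. Origin: its middle, 9 mm from either face; z is its axis. Starts lying flat in the catch tray, or is absent (3 to 5 of gear1 to gear5 are there).
- gear3: Steel spur gear, a disc 40 mm across its teeth, 18 mm thick, with a dark 14 mm bore, about 130 g; to the touch a plain 40 mm disc. Origin: its middle, 9 mm from either face; z is its axis. Starts lying flat in the catch tray, or is absent (3 to 5 of gear1 to gear5 are there).
- gear4: Steel spur gear, a disc 40 mm across its teeth, 18 mm thick, with a dark 14 mm bore, about 130 g; to the touch a plain 40 mm disc. Origin: its middle, 9 mm from either face; z is its axis. Starts lying flat in the catch tray, or is absent (3 to 5 of gear1 to gear5 are there).
- gear5: Steel spur gear, a disc 40 mm across its teeth, 18 mm thick, with a dark 14 mm bore, about 130 g; to the touch a plain 40 mm disc. Origin: its middle, 9 mm from either face; z is its axis. Starts lying flat in the catch tray, or is absent (3 to 5 of gear1 to gear5 are there).
- gear6: Steel spur gear, a disc 40 mm across its teeth, 18 mm thick, with a dark 14 mm bore, about 130 g; to the touch a plain 40 mm disc. Origin: its middle, 9 mm from either face; z is its axis. Starts in the tote, in the heap of gear6 to gear10, flat on the floor and almost touching the others beside it.
- gear7: Steel spur gear, a disc 40 mm across its teeth, 18 mm thick, with a dark 14 mm bore, about 130 g; to the touch a plain 40 mm disc. Origin: its middle, 9 mm from either face; z is its axis. Starts in the tote, in the heap of gear6 to gear10, flat on the floor and almost touching the others beside it.
- gear8: Steel spur gear, a disc 40 mm across its teeth, 18 mm thick, with a dark 14 mm bore, about 130 g; to the touch a plain 40 mm disc. Origin: its middle, 9 mm from either face; z is its axis. Starts in the tote, in the heap of gear6 to gear10, flat on the floor and almost touching the others beside it.
- gear9: Steel spur gear, a disc 40 mm across its teeth, 18 mm thick, with a dark 14 mm bore, about 130 g; to the touch a plain 40 mm disc. Origin: its middle, 9 mm from either face; z is its axis. Starts in the tote, in the heap of gear6 to gear10, flat on the floor and almost touching the others beside it.
- gear10: Steel spur gear, a disc 40 mm across its teeth, 18 mm thick, with a dark 14 mm bore, about 130 g; to the touch a plain 40 mm disc. Origin: its middle, 9 mm from either face; z is its axis. Starts in the tote, in the heap of gear6 to gear10; it lies on top of three others.
- test_block: Bystander: loose steel hardness reference block, a smooth disc 64 mm across and 15 mm thick, on the bench. Origin: centre of its underside.
- paste_jar: Bystander: small white jar, 50 mm across, 60 mm tall, standing on the bench. Origin: centre of its foot.
- caliper: Bystander: digital caliper, 235 mm long, lying flat along y on the bench. Origin: middle of its beam, at bench level.
Not all that is in view belongs to the job. What is shaped like the gear9 but green or orange is not meant. What is shaped like the gear10 but turquoise is not meant.

How it is judged:
On the way, in this order (a step that is already met when the one before it is completed fails the run):
1. every gear of the catch tray is in the tote (x of gear1 in the frame of tote between -0.126 and 0.126 m and y of gear1 in the frame of tote between -0.166 and 0.166 m and height (world z) of each of gear1, gear2, gear3, gear4, gear5 below 0.06 m and x of gear2 in the frame of tote between -0.126 and 0.126 m and y of gear2 in the frame of tote between -0.166 and 0.166 m and x of gear3 in the frame of tote between -0.126 and 0.126 m and y of gear3 in the frame of tote between -0.166 and 0.166 m and x of gear4 in the frame of tote between -0.126 and 0.126 m and y of gear4 in the frame of tote between -0.166 and 0.166 m and x of gear5 in the frame of tote between -0.126 and 0.126 m and y of gear5 in the frame of tote between -0.166 and 0.166 m), for 0.2 s.
2. the cover is slid fully shut (value of joint cover below 0.008 m), for 0.2 s.
3. the push button is pressed down with the cover shut (value of joint cycle above 0.004 m and value of joint cover below 0.008 m), for 0.05 s.
At the end, for the whole second after the job is handed in: Every gear present lies at rest flat (within 7 degrees, either face up) on the tote's floor, none on another, centres of any two at least 50 mm apart (a gap of 10 mm) and at least one gear in each quarter of the floor; the cover is shut to within 8 mm and the button is up again (x of gear1 in the frame of tote between -0.126 and 0.126 m and y of gear1 in the frame of tote between -0.166 and 0.166 m and z of each of gear1, gear2, gear3, gear4, gear5, gear6, gear7, gear8, gear9, gear10 in the frame of tote below 0.017 m and angle between the z axis of each of gear1, gear2, gear3, gear4, gear5, gear6, gear7, gear8, gear9, gear10 and the z axis of tote, either way round below 0.12 rad and linear speed of each of gear1, gear2, gear3, gear4, gear5, gear6, gear7, gear8, gear9, gear10 below 0.02 m/s and x of gear2 in the frame of tote between -0.126 and 0.126 m and y of gear2 in the frame of tote between -0.166 and 0.166 m and x of gear3 in the frame of tote between -0.126 and 0.126 m and y of gear3 in the frame of tote between -0.166 and 0.166 m and x of gear4 in the frame of tote between -0.126 and 0.126 m and y of gear4 in the frame of tote between -0.166 and 0.166 m and x of gear5 in the frame of tote between -0.126 and 0.126 m and y of gear5 in the frame of tote between -0.166 and 0.166 m and x of gear6 in the frame of tote between -0.126 and 0.126 m and y of gear6 in the frame of tote between -0.166 and 0.166 m and x of gear7 in the frame of tote between -0.126 and 0.126 m and y of gear7 in the frame of tote between -0.166 and 0.166 m and x of gear8 in the frame of tote between -0.126 and 0.126 m and y of gear8 in the frame of tote between -0.166 and 0.166 m and x of gear9 in the frame of tote between -0.126 and 0.126 m and y of gear9 in the frame of tote between -0.166 and 0.166 m and x of gear10 in the frame of tote between -0.126 and 0.126 m and y of gear10 in the frame of tote between -0.166 and 0.166 m and ((x of gear1 in the frame of tote below 0 m and y of gear1 in the frame of tote below 0 m) or (x of gear2 in the frame of tote below 0 m and y of gear2 in the frame of tote below 0 m) or (x of gear3 in the frame of tote below 0 m and y of gear3 in the frame of tote below 0 m) or (x of gear4 in the frame of tote below 0 m and y of gear4 in the frame of tote below 0 m) or (x of gear5 in the frame of tote below 0 m and y of gear5 in the frame of tote below 0 m) or (x of gear6 in the frame of tote below 0 m and y of gear6 in the frame of tote below 0 m) or (x of gear7 in the frame of tote below 0 m and y of gear7 in the frame of tote below 0 m) or (x of gear8 in the frame of tote below 0 m and y of gear8 in the frame of tote below 0 m) or (x of gear9 in the frame of tote below 0 m and y of gear9 in the frame of tote below 0 m) or (x of gear10 in the frame of tote below 0 m and y of gear10 in the frame of tote below 0 m)) and ((x of gear1 in the frame of tote below 0 m and y of gear1 in the frame of tote above 0 m) or (x of gear2 in the frame of tote below 0 m and y of gear2 in the frame of tote above 0 m) or (x of gear3 in the frame of tote below 0 m and y of gear3 in the frame of tote above 0 m) or (x of gear4 in the frame of tote below 0 m and y of gear4 in the frame of tote above 0 m) or (x of gear5 in the frame of tote below 0 m and y of gear5 in the frame of tote above 0 m) or (x of gear6 in the frame of tote below 0 m and y of gear6 in the frame of tote above 0 m) or (x of gear7 in the frame of tote below 0 m and y of gear7 in the frame of tote above 0 m) or (x of gear8 in the frame of tote below 0 m and y of gear8 in the frame of tote above 0 m) or (x of gear9 in the frame of tote below 0 m and y of gear9 in the frame of tote above 0 m) or (x of gear10 in the frame of tote below 0 m and y of gear10 in the frame of tote above 0 m)) and ((x of gear1 in the frame of tote above 0 m and y of gear1 in the frame of tote below 0 m) or (x of gear2 in the frame of tote above 0 m and y of gear2 in the frame of tote below 0 m) or (x of gear3 in the frame of tote above 0 m and y of gear3 in the frame of tote below 0 m) or (x of gear4 in the frame of tote above 0 m and y of gear4 in the frame of tote below 0 m) or (x of gear5 in the frame of tote above 0 m and y of gear5 in the frame of tote below 0 m) or (x of gear6 in the frame of tote above 0 m and y of gear6 in the frame of tote below 0 m) or (x of gear7 in the frame of tote above 0 m and y of gear7 in the frame of tote below 0 m) or (x of gear8 in the frame of tote above 0 m and y of gear8 in the frame of tote below 0 m) or (x of gear9 in the frame of tote above 0 m and y of gear9 in the frame of tote below 0 m) or (x of gear10 in the frame of tote above 0 m and y of gear10 in the frame of tote below 0 m)) and ((x of gear1 in the frame of tote above 0 m and y of gear1 in the frame of tote above 0 m) or (x of gear2 in the frame of tote above 0 m and y of gear2 in the frame of tote above 0 m) or (x of gear3 in the frame of tote above 0 m and y of gear3 in the frame of tote above 0 m) or (x of gear4 in the frame of tote above 0 m and y of gear4 in the frame of tote above 0 m) or (x of gear5 in the frame of tote above 0 m and y of gear5 in the frame of tote above 0 m) or (x of gear6 in the frame of tote above 0 m and y of gear6 in the frame of tote above 0 m) or (x of gear7 in the frame of tote above 0 m and y of gear7 in the frame of tote above 0 m) or (x of gear8 in the frame of tote above 0 m and y of gear8 in the frame of tote above 0 m) or (x of gear9 in the frame of tote above 0 m and y of gear9 in the frame of tote above 0 m) or (x of gear10 in the frame of tote above 0 m and y of gear10 in the frame of tote above 0 m)) and horizontal distance between gear1 and gear2 above 0.05 m and horizontal distance between each of gear1, gear2 and gear3 above 0.05 m and horizontal distance between each of gear1, gear2, gear3 and gear4 above 0.05 m and horizontal distance between each of gear1, gear2, gear3, gear4 and gear5 above 0.05 m and horizontal distance between each of gear1, gear2, gear3, gear4, gear5 and gear6 above 0.05 m and horizontal distance between each of gear1, gear2, gear3, gear4, gear5, gear6 and gear7 above 0.05 m and horizontal distance between each of gear1, gear2, gear3, gear4, gear5, gear6, gear7 and gear8 above 0.05 m and horizontal distance between each of gear1, gear2, gear3, gear4, gear5, gear6, gear7, gear8 and gear9 above 0.05 m and horizontal distance between each of gear1, gear2, gear3, gear4, gear5, gear6, gear7, gear8, gear9 and gear10 above 0.05 m and value of joint cover below 0.008 m and value of joint cycle below 0.002 m); the robot touches nothing.
It fails at once if the reference block is knocked or moved more than 25 mm (distance of test_block from where it was at the start of the episode above 0.025 m).
It fails at once if the jar is knocked or moved more than 25 mm (distance of paste_jar from where it was at the start of the episode above 0.025 m).
It fails at once if the caliper is knocked or moved more than 25 mm (distance of caliper from where it was at the start of the episode above 0.025 m).
Of gear1, gear2, gear3, gear4, gear5 only 3 to 5 are there at a start; the rules pass over those that are not, and their reading is None.
At some moment in a run one of gear1, gear2, gear3, gear4, gear5, gear6, gear7, gear8, gear9, gear10 may be knocked a few centimetres aside while the robot is not near it.
It also fails if it takes over 210 s, if anything falls off the work surface, if the arm or the gripper's body presses on something with over 40 N, if the wrist force passes 120 N, or if a joint passes its speed limit or range.

## Working session

There is one attempt and no reset: what is moved stays moved. The work goes in short steps, Python scripts to look and compute and a shell command to move; the robot and the scene stay as the last step left them, time stands still between calls to the robot, and variables do not carry over. Pictures are saved under pics/ and viewed, about 12 in all and at most 16, crops included, and the job is handed in when it is done.

```bash
mkdir -p pics; ls
python3 - <<'E'
from rig import robot,camera,camera_info
import cv2
for n in("top","scene"):
    im=camera(n); cv2.imwrite(f"pics/{n}0.png",cv2.cvtColor(im,4)); 
    i=camera_info(n); print(n,i)
print(robot.get_obs())
E
```

```text
pics
top {'camera_matrix': array([[348.60072404,   0.        , 254.09976677],
       [  0.        , 348.60072404, 189.13595583],
       [  0.        ,   0.        ,   1.        ]]), 'rvec': array([ 2.20028362, -1.96627421,  0.22813343]), 'tvec': array([-0.0270965 ,  0.55111955,  0.78587705])}
scene {'camera_matrix': array([[386.87412316,   0.        , 254.87024846],
       [  0.        , 386.87412316, 187.20826997],
       [  0.        ,   0.        ,   1.        ]]), 'rvec': array([ 1.17588632,  2.48788849, -0.80137225]), 'tvec': array([ 0.32969498, -0.28333196,  1.47206852])}
{'time': 0.1, 'q': array([ 1.04548501e+00,  5.28374451e-01,  1.43376060e+00, -1.90650387e-05,
        1.18135262e+00, -1.78522809e-01]), 'joint_velocities': array([ 0.00091616, -0.00272262, -0.0035193 , -0.00159698,  0.00171516,
        0.00074478]), 'joint_torque': array([-2.44699322e-04, -4.40986705e+01, -1.77149177e+01,  6.34562527e-02,
        5.34042902e-02, -2.38531038e-05]), 'position': array([0.21210017, 0.58725305, 0.23267299]), 'tool_rot': array([ 0.12136114,  0.69672883, -0.12262329,  0.69627864]), 'ft_force': array([-0.58161235,  1.02214053, -0.39447965]), 'moment': array([ 0.01469607, -0.02201839, -0.01868484]), 'grip_width': 0.08716451648344135}
```

View pics/top0.png

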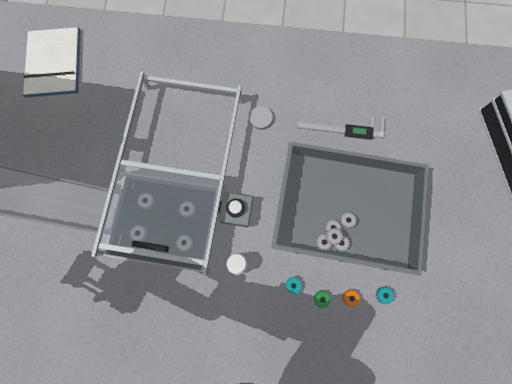

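View pics/scene0.png

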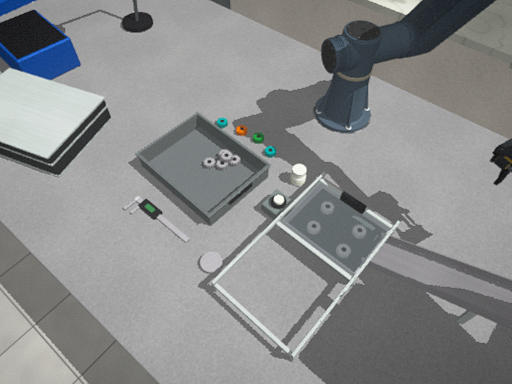

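Four gears show under the cover in the top view (145,200), (186,209), (138,233), (184,242). The heap of five is in the tote near (337,233). Turquoise, green and orange look-alikes lie in front of the tote at (293,285), (322,298), (352,298) and (386,295), and I leave them alone. Next I measure.

```bash
cat > h.py <<'E'
import numpy as np,cv2
from scipy.spatial.transform import Rotation as R
from rig import robot,camera,camera_info
def rays(n,uv):
    i=camera_info(n);Rm=cv2.Rodrigues(i["rvec"])[0]
    p=cv2.undistortPoints(np.float64(uv).reshape(-1,1,2),i["camera_matrix"],None)[:,0]
    return -Rm.T@i["tvec"],np.c_[p,np.ones(len(p))]@Rm
def at(n,uv,z):
    o,d=rays(n,uv);return (o+d*((z-o[2])/d[:,2])[:,None])[:,:2]
def px(n,P):
    i=camera_info(n);return cv2.projectPoints(np.float64(P).reshape(-1,1,3),i["rvec"],i["tvec"],i["camera_matrix"],None)[0][:,0]
def blobs(mask,lo,hi=1e9):
    n,l,s,c=cv2.connectedComponentsWithStats(mask.astype(np.uint8),connectivity=4)
    return [(c[k].round(1).tolist(),int(s[k,4])) for k in range(1,n) if lo<=s[k,4]<=hi]
def go(x,y,yaw=None,z=None):
    "deltas (cm, tool axes) to TCP target; yaw = world angle of jaw line, deg"
    o=robot.get_obs();M=R.from_quat(o["tool_rot"]);p=o["position"];m=M.as_matrix()
    a=np.degrees(np.arctan2(m[1,1],m[0,1]))
    d=M.inv().apply(np.array([x,y,p[2] if z is None else z])-p)*100
    # after the turn, axes differ: report also for turned axes
    print("t %.1f pos"%o["time"],p.round(4),"jawyaw %.1f"%a,"w %.3f"%o["grip_width"],"cm",d.round(2),end=" ")
    if yaw is not None:
        t=(yaw-a+90)%180-90;print("turn about tool x (rad) %.2f (or %.2f)"%(-np.radians(t),-np.radians(t-np.sign(t)*180)),"q6 %.2f"%o["q"][5],end="")
    print()
def save(n,im,box=None,k=1):
    if box: im=im[box[1]:box[3],box[0]:box[2]]
    cv2.imwrite(f"pics/{n}.png",cv2.resize(cv2.cvtColor(im,4),None,fx=k,fy=k,interpolation=cv2.INTER_CUBIC))
E
python3 - <<'E'
from h import *
a=camera("top");b=camera("scene")
save("t1",a[60:280,90:440],None,2.2)
o,_=rays("top",[[0,0]]);print("cam",o)
g=cv2.cvtColor(a,cv2.COLOR_RGB2HSV)
dark=(a.max(2)<30);print("dark",[x for x in blobs(dark,15)])
wh=(a.min(2)>200);print("white",blobs(wh,20))
# tote corners: outer rim contour
gray=(a.max(2)<105);gray[:, :270]=0;gray[:140]=0 if False else gray[:140]
cs,_=cv2.findContours(gray.astype(np.uint8),0,2)
for c in sorted(cs,key=cv2.contourArea)[-3:]: print(cv2.contourArea(c),cv2.minAreaRect(c))
m=robot.get_obs();print(R.from_quat(m["tool_rot"]).as_matrix().round(2))
E
```

```text
cam [0.3514804  0.00672583 0.89358044]
dark []
white [([51.0, 50.7], 2105), ([67.3, 76.7], 59), ([234.7, 206.6], 109), ([97.8, 234.9], 64), ([115.3, 247.7], 121), ([235.7, 263.5], 267)]
305.0 ((359.0545959472656, 131.53582763671875), (29.210311889648438, 12.268330574035645), 6.709836959838867)
898.5 ((501.4415588378906, 146.6502685546875), (91.6801986694336, 13.713194847106934), 69.6235580444336)
13783.5 ((354.56756591796875, 207.5946044921875), (143.3559112548828, 102.58497619628906), 9.462322235107422)
[[-0.    0.34  0.94]
 [-0.    0.94 -0.34]
 [-1.   -0.   -0.  ]]
```

View pics/t1.png

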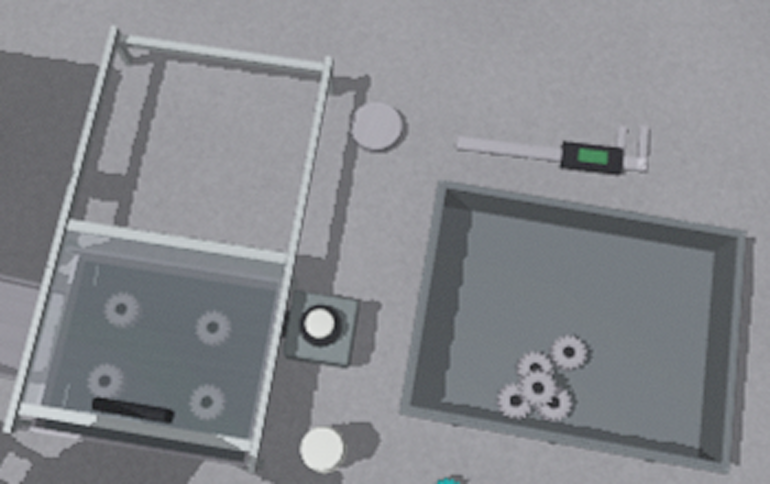

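```bash
cat > pose.py <<'E'
from h import *
def fit(loc,w):
    loc=np.array(loc,float);c=w.mean(0);l=loc.mean(0)
    H=(loc-l).T@(w-c);a=np.arctan2(H[0,1]-H[1,0],H[0,0]+H[1,1])
    Rm=np.array([[np.cos(a),-np.sin(a)],[np.sin(a),np.cos(a)]]);t=c-Rm@l
    return a,Rm,t,(loc@Rm.T+t-w)
E
python3 - <<'E'
from pose import *
cr=lambda L:np.array(L,float)/2.2+[90,60]
rails=at("top",cr([(114,30),(329,60),(13,428),(252,462)]),.068)
a,Rt,tt,r=fit([(.38,.132),(.38,-.132),(-.11,.132),(-.11,-.132)],rails);print("tester",np.degrees(a),tt,r.round(4).tolist())
rim=at("top",cr([(440,183),(747,234),(728,471),(402,412)]),.065)
b,Rb,tb,r=fit([(.136,.176),(.136,-.176),(-.136,-.176),(-.136,.176)],rim);print("tote",np.degrees(b),tb,r.round(4).tolist())
im=camera("top")
gr=at("top",cr([(133,409)]),.09);print("grip",gr,((gr-tt)@Rt))
gt=at("top",cr([(121,309),(213,327),(105,381),(207,402)]),.022);print("tray gears",gt.round(4).tolist(),((gt-tt)@Rt).round(3).tolist())
gh=at("top",cr([(568,352),(535,367),(516,401),(553,402)]),.022);print("heap",gh.round(4).tolist(),((gh-tb)@Rb).round(3).tolist())
g0=at("top",cr([(538,388)]),.04);print("top one",g0,(g0-tb)@Rb)
bt=at("top",cr([(320,323)]),.046);print("button",bt,(bt-tt)@Rt)
print(px("scene",[[*(tt+Rt@[.06,-.176]),.046],[*tt,.004],[*tb,.004]]))
for n,z,P in(("jar",.06,(322,449)),("block",.015,(378,127)),("cal",.01,(590,157))):print(n,at("top",cr([P]),z))
np.savez("pose.npz",tt=tt,Rt=Rt,tb=tb,Rb=Rb)
go(*gr[0],yaw=np.degrees(a))
E
```

```text
tester -2.340730360258057 [0.45243687 0.25095444] [[0.0067, 0.0005], [0.0075, -0.0001], [-0.0048, 0.0028], [-0.0094, -0.0032]]
tote -3.885595103307183 [ 0.53655215 -0.20661181] [[0.0045, 0.0016], [0.0034, -0.0009], [-0.0047, -0.0034], [-0.0033, 0.0027]]
grip [[0.38581227 0.25441549]] [[-0.06671036  0.00073708]]
tray gears [[0.5006, 0.3103], [0.4916, 0.2005], [0.4162, 0.3128], [0.4058, 0.1936]] [[0.046, 0.061], [0.041, -0.049], [-0.039, 0.06], [-0.044, -0.059]]
heap [[0.5082, -0.2078], [0.4868, -0.1714], [0.446, -0.1525], [0.4496, -0.1939]] [[-0.028, -0.003], [-0.052, 0.032], [-0.094, 0.048], [-0.088, 0.007]]
top one [[ 0.46107283 -0.17243392]] [[-0.07762186  0.02898451]]
button [[0.50564616 0.07620385]] [[ 0.06030208 -0.1724316 ]]
[[276.99634473 200.95480004]
 [333.74859747 228.80436907]
 [204.31187802 169.84415449]]
jar [[0.36819278 0.05587456]]
block [[0.76455272 0.03818924]]
cal [[ 0.75574576 -0.22568595]]
t 0.2 pos [0.2122 0.5875 0.2331] jawyaw 70.1 w 0.087 cm [ 2.000e-02 -2.543e+01  2.765e+01] turn about tool x (rad) 1.26 (or -1.88) q6 -0.18
```

The tester and tote poses agree with the button check (tester-frame x 60 mm, y −172 mm). The cover is about 20 mm ajar. Now I move to the grip.

```bash
python3 -m inch '[[[0,-2.5,2.7,0,1],[0,-2.5,2.7,0,1],[0,-2.5,2.7,0,1],[0,-2.5,2.7,0,1],[0,-2.5,2.7,0,1],[0,-2.5,2.7,0,1],[0,-2.5,2.7,0,1],[0,-2.5,2.7,0,1]]]' 25; python3 -m inch '[[[0,-2.5,2.7,0,1],[0,-2.5,2.7,0,1],[0,0,0,0.12,1],[0,0,0,0.12,1],[0,0,0,0.12,1],[0,0,0,0.12,1],[0,0,0,0.12,1],[0,0,0,0.12,1]]]'; python3 -m inch '[[[0,0,0,0.12,1],[0,0,0,0.12,1],[0,0,0,0.12,1],[0,0,0,0.12,1]]]'; python3 -c "
from h import *
go(.386,.254,-2.5,.10)"
```

```text
time: 0.92
position: [0.3496, 0.324, 0.2314]
tool_rot: [0.119, 0.697, -0.115, 0.698]
ft_force: [0.7, 0.3, -0.2]
grip_width: 0.0871
time: 1.58
position: [0.3912, 0.2466, 0.232]
tool_rot: [0.367, 0.605, -0.362, 0.607]
ft_force: [-0.2, 0.2, 0.2]
grip_width: 0.0871
time: 1.92
position: [0.3913, 0.2462, 0.2321]
tool_rot: [0.505, 0.497, -0.5, 0.497]
ft_force: [-0.2, -1.2, 0.6]
grip_width: 0.0871
t 1.9 pos [0.3913 0.2462 0.2321] jawyaw -0.7 w 0.087 cm [13.21 -0.62 -0.72] turn about tool x (rad) 0.03 (or -3.11) q6 0.33
```

```bash
python3 -m inch '[[[3.5,-0.3,-0.4,0.03,1],[3.5,-0.3,-0.3,0,1],[3,0,0,0,1],[2.5,0,0,0,1],[2.4,0,0,0,1],[0,0,0,0,1],[0,0,0,0,0],[0,0,0,0,0]]]' 30; python3 -m inch '[[[0,0,0,0,0],[0,0,0,0,0],[0,0,0,0,0],[0,0,0,0,0],[0,0,0,0,0]]]'; python3 -c "
from h import *
d=np.load('pose.npz');t=d['tt']+d['Rt']@[.152,0]
go(*t,-2.5);p=px('top',[[*robot.get_obs()['position']]]);print(p);save('g1',camera('top')[150:300,60:280],None,3)"
```

```text
time: 2.58
position: [0.393, 0.2567, 0.0815]
tool_rot: [0.519, 0.485, -0.505, 0.49]
ft_force: [-0.1, 0.7, -0.1]
grip_width: 0.0803
time: 3.0
position: [0.3966, 0.258, 0.0872]
tool_rot: [0.523, 0.483, -0.501, 0.492]
ft_force: [-0.2, 0.4, -0.6]
grip_width: 0.048
t 3.0 pos [0.3966 0.258  0.0872] jawyaw -2.8 w 0.048 cm [ 0.62 20.81  0.32] turn about tool x (rad) -0.01 (or 3.14) q6 0.38
[[150.1100126  241.13389134]]
```

```bash
python3 -m inch '[[[0.5,-0.4,0.2,0,0],[0,0,0,0,0],[0,0,0,0,0],[0,0,0,0,0],[0,0,0,0,0],[0,0,0,0,0],[0,0,0,0,0],[0,0,0,0,0]]]'; python3 -c "
from h import *
d=np.load('pose.npz');t=d['tt']+d['Rt']@[.152,0]
go(*t,-2.5)"
```

```text
time: 3.72
position: [0.3902, 0.256, 0.0818]
tool_rot: [0.522, 0.484, -0.503, 0.491]
ft_force: [0.9, 1.0, 2.4]
grip_width: 0.0141
t 3.7 pos [0.3902 0.256  0.0818] jawyaw -2.9 w 0.014 cm [ 0.55 21.43  0.06] turn about tool x (rad) -0.01 (or 3.14) q6 0.38
```

```bash
python3 -m inch '[[[0,2.5,0,0,0],[0,2.5,0,0,0],[0,2.5,0,0,0],[0,2.5,0,0,0],[0,2.5,0,0,0],[0,2.5,0,0,0],[0,2.5,0,0,0],[0,2.5,0,0,0]]]'; python3 -c "
from h import *
d=np.load('pose.npz');t=d['tt']+d['Rt']@[.152,0]
go(*t,-2.5)"
```

```text
time: 4.38
position: [0.5771, 0.2469, 0.0817]
tool_rot: [0.513, 0.492, -0.511, 0.483]
ft_force: [-3.9, 1.2, 3.3]
grip_width: 0.0136
t 4.4 pos [0.5771 0.2469 0.0817] jawyaw -2.8 w 0.014 cm [-0.02  2.73  0.09] turn about tool x (rad) -0.00 (or 3.14) q6 0.26
```

```bash
python3 -m inch '[[[0,1.5,0,0,0],[0,1.2,0,0,0],[0,0.6,0,0,0],[0,0.3,0,0,0],[0,0,0,0,1],[0,0,0,0,1],[0,0,0,0,1],[0,0,0,0,1]]]'; python3 -m inch '[[[0,0,0,0,1],[-3,0,0,0,1],[-3,0,0,0,1],[-4,0,0,0,1],[-4,0,0,0,1],[0,-4,0,0,1],[0,-4,0,0,1],[0,-4,0,0,1]]]';  python3 -c "
from h import *
d=np.load('pose.npz')
go(.5006,.3103,-92.5);a=camera('top');save('t2',a[60:290,90:440],None,2.2)
print(d['tt']+d['Rt']@[.152,0])"
```

```text
time: 5.05
position: [0.6082, 0.2452, 0.081]
tool_rot: [-0.508, -0.497, 0.517, -0.478]
ft_force: [0.5, -0.7, -0.0]
grip_width: 0.0331
time: 5.72
position: [0.503, 0.2484, 0.2285]
tool_rot: [-0.514, -0.492, 0.514, -0.48]
ft_force: [0.7, 0.2, -0.2]
grip_width: 0.0834
t 5.7 pos [0.503  0.2484 0.2285] jawyaw -3.2 w 0.083 cm [ 0.08 -0.58 -6.16] turn about tool x (rad) 1.56 (or -1.58) q6 0.30
[0.60431004 0.24474644]
```

View pics/t2.png

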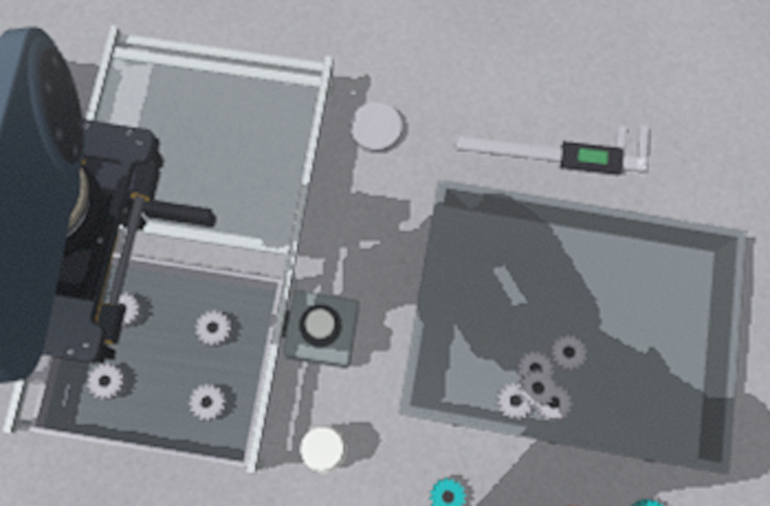

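The cover is open with its front edge clear of the tray, and the four tray gears have not moved. Next I turn the jaws along the tester's y and line up over gear A.

```bash
python3 -m inch '[[[0,-0.3,-3.1,0.12,0.8],[0,0,0,0.12,0.8],[0,0,0,0.12,0.8],[0,0,0,0.12,0.8],[0,0,0,0.12,0.8],[0,0,0,0.12,0.8],[0,0,0,0.12,0.8],[0,0,0,0.12,0.8]]]'; python3 -m inch '[[[0,0,0,0.12,0.8],[0,0,0,0.12,0.8],[0,0,0,0.12,0.8],[0,0,0,0.12,0.8],[0,0,0,0.12,0.8],[0,0,0,0,0.8]]]';  python3 -c "
from h import *
go(.5006,.3103,-92.5,.0165)"
```

```text
time: 6.43
position: [0.4807, 0.2798, 0.2268]
tool_rot: [-0.672, -0.187, 0.695, -0.177]
ft_force: [-0.4, 0.4, 0.1]
grip_width: 0.0695
time: 6.93
position: [0.4821, 0.2793, 0.2258]
tool_rot: [-0.694, 0.037, 0.718, 0.039]
ft_force: [0.5, -0.3, 0.4]
grip_width: 0.07
t 6.9 pos [0.4821 0.2793 0.2258] jawyaw -96.2 w 0.070 cm [20.88 -3.25 -2.23] turn about tool x (rad) -0.06 (or 3.08) q6 1.99
```

```bash
python3 -m inch '[[[0,-1.6,-1.1,-0.06,0.8],[0,-1.6,-1.1,0,0.8],[3.5,0,0,0,0.8],[3.5,0,0,0,0.8],[3.5,0,0,0,0.8],[3.5,0,0,0,0.8],[0.5,0,0,0,0.8],[0,0,0,0,0.8]]]';  python3 -c "
from h import *
go(.5006,.3103,-92.5,.0165)"
```

```text
time: 7.6
position: [0.5092, 0.3133, 0.0781]
tool_rot: [-0.699, 0.004, 0.715, 0.01]
ft_force: [-0.2, -0.3, 0.7]
grip_width: 0.0695
t 7.6 pos [0.5092 0.3133 0.0781] jawyaw -91.1 w 0.069 cm [6.17 0.37 0.73] turn about tool x (rad) 0.02 (or -3.12) q6 1.93
```

```bash
sed -i 's|    print("t %.1f pos"|    print("tilt %.1f"%np.degrees(np.arccos(min(1,-m[2,0]))),end=" ")\n    print("t %.1f pos"|' h.py; python3 -m inch '[[[2,0.4,0.7,0,0.8],[2.2,0,0,0,0.8],[1.7,0,0,0,0.8],[0,0,0,0,0.8],[0,0,0,0,0],[0,0,0,0,0],[0,0,0,0,0],[0,0,0,0,0]]]' 25; python3 -m inch '[[[0,0,0,0,0],[0,0,0,0,0],[0,0,0,0,0]]]';  python3 -c "
from h import *
go(.5006,.3103,-92.5,.0165)"
```

```text
time: 8.27
position: [0.5112, 0.3134, 0.0309]
tool_rot: [-0.707, -0.003, 0.707, 0.01]
ft_force: [-0.3, -0.0, -0.5]
grip_width: 0.0506
time: 8.52
position: [0.5131, 0.314, 0.0341]
tool_rot: [0.709, 0.003, -0.705, -0.01]
ft_force: [0.3, -0.8, -0.4]
grip_width: 0.0308
tilt 1.1 t 8.5 pos [0.5131 0.314  0.0341] jawyaw -90.5 w 0.031 cm [1.75 0.41 1.26] turn about tool x (rad) 0.03 (or -3.11) q6 1.92
```

Every hold row creeps about 1 mm up and 0.7 mm outward, so the jaws closed above the gear. I'll compensate in the rows.

```bash
python3 -m inch '[[[0.1,0,0.07,0,0.8],[0.1,0,0.3,0,0.8],[0.1,0,0.3,0,0.8],[0.1,0,0.3,0,0.8],[0.1,0.3,0.3,0,0.8],[0.1,0,0.3,0,0.8],[0.5,0,0.07,0,0.8],[0.5,0,0.07,0,0.8]]]' 25;  python3 -c "
from h import *
go(.5006,.3103,-92.5,.0165)"
```

```text
time: 9.18
position: [0.4989, 0.3131, 0.02]
tool_rot: [0.713, 0.005, -0.701, -0.011]
ft_force: [0.2, -0.8, 0.7]
grip_width: 0.0682
tilt 1.6 t 9.2 pos [0.4989 0.3131 0.02  ] jawyaw -90.5 w 0.068 cm [ 0.34  0.29 -0.16] turn about tool x (rad) 0.03 (or -3.11) q6 1.92
```

```bash
python3 -m inch '[[[0.5,0.2,0.07,0,0.8],[0.1,0,0.07,0,0],[0.1,0,0.07,0,0],[0.1,0,0.07,0,0],[0.1,0,0.07,0,0],[0.1,0,0.07,0,0],[0.1,0,0.07,0,0],[0.1,0,0.07,0,0]]]' 25; python3 -m inch '[[[0,0,0,0,0],[0,0,0,0,0],[-2,0,0,0,0],[-4,0,0,0,0],[-4,0,0,0,0]]]';  python3 -c "
from h import *
d=np.load('pose.npz');t=d['tb']+d['Rb']@[.08,.11]
print(t);go(*t,-93.5,.12)"
```

```text
time: 9.85
position: [0.4969, 0.3045, 0.0156]
tool_rot: [0.715, 0.005, -0.699, -0.003]
ft_force: [-1.1, 3.3, 10.6]
grip_width: 0.0395
time: 10.27
position: [0.4873, 0.2999, 0.1066]
tool_rot: [-0.706, -0.001, 0.708, 0.001]
ft_force: [1.7, 0.5, -1.4]
grip_width: 0.0392
[ 0.62382235 -0.10228582]
tilt 0.2 t 10.3 pos [0.4873 0.2999 0.1066] jawyaw -89.9 w 0.039 cm [ -1.49  40.22 -13.61] turn about tool x (rad) 0.06 (or -3.08) q6 1.92
```

```bash
python3 -m inch '[[[-2,3.6,-1.2,0,0],[-1,3.6,-1.2,0,0],[0,3.6,-1.2,0,0],[0,3.6,-1.2,0,0],[0,3.6,-1.2,0,0],[0,3.6,-1.2,0,0],[0,3.6,-1.2,0,0],[0,3.6,-1.2,0,0]]]'; python3 -m inch '[[[0,3.6,-1.2,0.06,0],[0,3.6,-1.2,0,0],[0,2,-0.8,0,0],[0.1,0,0,0,0]]]';  python3 -c "
from h import *
go(.6238,-.1023,-93.5,.017)"
```

```text
time: 10.93
position: [0.5843, 0.0111, 0.1362]
tool_rot: [-0.705, -0.009, 0.709, -0.004]
ft_force: [1.2, 0.2, -0.6]
grip_width: 0.0395
time: 11.27
position: [0.6153, -0.0949, 0.1284]
tool_rot: [-0.703, 0.016, 0.71, 0.02]
ft_force: [0.6, -0.8, -1.1]
grip_width: 0.039
tilt 0.6 t 11.3 pos [ 0.6153 -0.0949  0.1284] jawyaw -93.0 w 0.039 cm [11.12  0.75 -1.  ] turn about tool x (rad) 0.01 (or -3.13) q6 1.29
```

```bash
python3 -m inch '[[[3.5,0.4,-0.5,0,0],[3,0.3,-0.5,0,0],[2,0,0,0,0],[1,0,0,0,0],[0.4,0,0.05,0,0],[0.4,0,0.05,0,0],[0.4,0,0.05,0,0]]]';  python3 -c "
from h import *
go(.6238,-.1023,-93.5,.017)"
```

```text
time: 11.85
position: [0.6196, -0.1026, 0.0154]
tool_rot: [-0.701, 0.017, 0.713, 0.022]
ft_force: [-9.7, 1.0, 47.1]
grip_width: 0.0389
tilt 1.1 t 11.8 pos [ 0.6196 -0.1026  0.0154] jawyaw -93.1 w 0.039 cm [-0.17 -0.05 -0.41] turn about tool x (rad) 0.01 (or -3.14) q6 1.28
```

```bash
python3 -m inch '[[[-0.1,0,0,0,0.7],[0.1,0,0,0,0.7],[0.1,0,0,0,0.7],[0.1,0,0,0,0.7],[-2,0,0,0,0.7],[-3.5,0,0,0,0.7],[-3.5,0,0,0,0.8],[-3.5,0,0,0,0.8]]]';  python3 -c "
from h import *
go(.4916,.2005,-92.5,.1)
a=camera('top');save('t3',a[60:290,230:450],None,2.5)"
```

```text
time: 12.52
position: [0.6176, -0.0995, 0.139]
tool_rot: [-0.697, 0.014, 0.717, 0.022]
ft_force: [0.1, -0.3, 0.0]
grip_width: 0.0664
tilt 1.7 t 12.5 pos [ 0.6176 -0.0995  0.139 ] jawyaw -92.9 w 0.066 cm [  4.6  -29.28  14.  ] turn about tool x (rad) -0.01 (or 3.13) q6 1.28
```

View pics/t3.png

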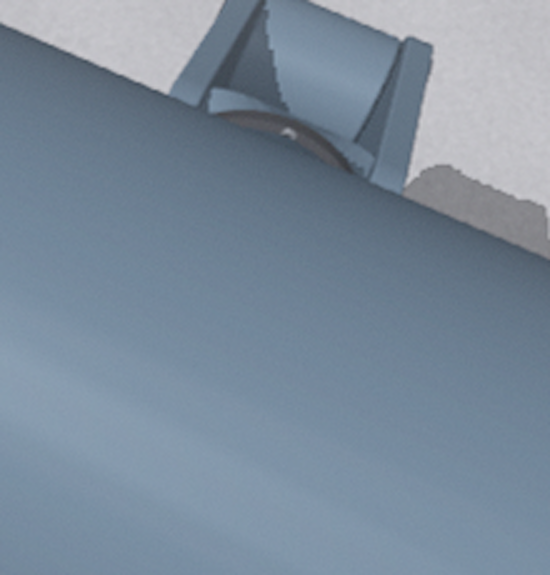

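That picture shows only the arm, so I'll check the placement later when the arm is clear. On to gear B.

```bash
python3 -m inch '[[[0,-3.6,1.7,0,0.8],[0,-3.6,1.7,0,0.8],[0,-3.6,1.7,0,0.8],[0,-3.6,1.7,0,0.8],[0,-3.6,1.7,0,0.8],[0,-3.6,1.7,0,0.8],[0,-3.6,1.8,0,0.8],[0,-3.6,1.8,0,0.8]]]'; python3 -m inch '[[[1,0,0.07,0,0.8],[0.1,0,0.07,0,0.8]]]';  python3 -c "
from h import *
go(.4916,.2005,-92.5,.0165)"
```

```text
time: 13.23
position: [0.5078, 0.1945, 0.1536]
tool_rot: [0.712, -0.023, -0.702, -0.023]
ft_force: [0.6, 0.7, 0.3]
grip_width: 0.0699
time: 13.4
position: [0.5016, 0.2026, 0.1426]
tool_rot: [0.711, -0.019, -0.702, -0.02]
ft_force: [0.3, -0.4, -0.4]
grip_width: 0.0694
tilt 0.8 t 13.4 pos [0.5016 0.2026 0.1426] jawyaw -93.2 w 0.069 cm [12.6   0.29  1.15] turn about tool x (rad) -0.01 (or 3.13) q6 1.80
```

```bash
python3 -m inch '[[[3.5,0.3,0.6,0,0.8],[3,0,0.6,0,0.8],[2.5,0,0.07,0,0.8],[1.8,0,0.07,0,0.8],[0.9,0,0.07,0,0.8],[0.4,0,0.07,0,0.8],[0.1,0,0.07,0,0.8]]]';  python3 -c "
from h import *
go(.4916,.2005,-92.5,.0165)"
```

```text
time: 13.98
position: [0.4935, 0.2004, 0.0184]
tool_rot: [0.716, -0.018, -0.698, -0.021]
ft_force: [0.2, 0.6, 0.6]
grip_width: 0.0696
tilt 1.4 t 14.0 pos [0.4935 0.2004 0.0184] jawyaw -93.2 w 0.070 cm [0.18 0.   0.2 ] turn about tool x (rad) -0.01 (or 3.13) q6 1.81
```

Excellent. Close, lift, and go to the tote at (.08, 0).

```bash
python3 -m inch '[[[0.25,0,0.2,0,0],[0.1,0,0.07,0,0],[0.1,0,0.07,0,0],[0.1,0,0.07,0,0],[0.1,0,0.07,0,0],[0.1,0,0.07,0,0],[0.1,0,0.07,0,0],[0,0,0,0,0]]]' 25; python3 -m inch '[[[0,0,0,0,0],[-3,0,0,0,0],[-4,0,0,0,0],[-4,0,0,0,0],[-1.5,3.5,-1,0,0],[0,3.6,-1.2,0,0],[0,3.6,-1.2,0,0],[0,3.6,-1.2,0,0]]]';  python3 -c "
from h import *
d=np.load('pose.npz');t=d['tb']+d['Rb']@[.08,0]
print(t);go(*t,-93.5,.12)"
```

```text
time: 14.65
position: [0.4924, 0.1994, 0.0162]
tool_rot: [0.72, -0.018, -0.693, -0.022]
ft_force: [0.3, -0.4, -1.3]
grip_width: 0.0396
time: 15.32
position: [0.5233, 0.0588, 0.1444]
tool_rot: [0.719, -0.012, -0.695, -0.018]
ft_force: [0.2, -0.3, -1.2]
grip_width: 0.0393
[ 0.61636826 -0.21203297]
tilt 1.9 t 15.3 pos [0.5233 0.0588 0.1444] jawyaw -92.4 w 0.039 cm [  2.55  26.68 -10.37] turn about tool x (rad) 0.02 (or -3.12) q6 1.50
```

```bash
python3 -m inch '[[[0,3.5,-1.35,0,0],[0,3.5,-1.35,0,0],[0,3.5,-1.35,0,0],[0,3.5,-1.35,0,0],[0,3.5,-1.35,0.02,0],[0,3.5,-1.35,0,0],[0,3,-1.2,0,0],[0.1,0,0,0,0]]]';  python3 -c "
from h import *
go(.6164,-.2120,-93.5,.0165)"
```

```text
time: 15.98
position: [0.6085, -0.2028, 0.1428]
tool_rot: [0.72, -0.022, -0.693, -0.027]
ft_force: [1.0, 0.5, -1.3]
grip_width: 0.0389
tilt 2.3 t 16.0 pos [ 0.6085 -0.2028  0.1428] jawyaw -94.0 w 0.039 cm [12.65  0.98 -0.37] turn about tool x (rad) -0.01 (or 3.13) q6 1.12
```

```bash
python3 -m inch '[[[3.5,0.5,-0.3,0,0],[3,0.4,-0.2,0,0],[2.5,0,0,0,0],[1.8,0,0,0,0],[0.9,0,0,0,0],[0.4,0,0.05,0,0],[0.2,0,0.05,0,0]]]';  python3 -c "
from h import *
go(.6164,-.2120,-93.5,.0165)"
```

```text
time: 16.57
position: [0.6195, -0.2137, 0.0156]
tool_rot: [0.722, -0.024, -0.691, -0.03]
ft_force: [-4.0, 0.2, 22.6]
grip_width: 0.0394
tilt 2.6 t 16.6 pos [ 0.6195 -0.2137  0.0156] jawyaw -94.3 w 0.039 cm [-0.1  -0.14  0.32] turn about tool x (rad) -0.01 (or 3.13) q6 1.10
```

Release, lift, and return toward gear C (.4162, .3128).

```bash
python3 -m inch '[[[-0.1,0,0,0,0.7],[0.1,0,0,0,0.7],[0.1,0,0,0,0.7],[0.1,0,0,0,0.7],[-2,0,0,0,0.7],[-3.5,0,0,0,0.7],[-3.5,0,0,0,0.8],[-3.5,0,0,0,0.8]]]'; python3 -m inch '[[[0,-3.7,1.4,0,0.8],[0,-3.7,1.4,0,0.8],[0,-3.7,1.4,0,0.8],[0,-3.7,1.4,0,0.8],[0,-3.7,1.4,0,0.8],[0,-3.7,1.4,0,0.8],[0,-3.7,1.4,0,0.8],[0,-3.7,1.4,0,0.8]]]'; python3 -c "
from h import *
go(.4162,.3128,-92.5,.14)"
```

```text
time: 17.23
position: [0.6108, -0.2104, 0.1384]
tool_rot: [0.719, -0.021, -0.694, -0.031]
ft_force: [0.1, -0.0, 0.6]
grip_width: 0.0664
time: 17.9
position: [0.5327, 0.0908, 0.1496]
tool_rot: [0.733, -0.032, -0.679, -0.031]
ft_force: [0.6, 0.2, 0.4]
grip_width: 0.0694
tilt 4.4 t 17.9 pos [0.5327 0.0908 0.1496] jawyaw -95.1 w 0.069 cm [ -0.06 -21.07  13.62] turn about tool x (rad) -0.05 (or 3.10) q6 1.63
```

```bash
sed -i 's|    print("tilt %.1f"|    print("toolx",m[:,0].round(3),"tilt %.1f"|' h.py; python3 -m inch '[[[0,-3.5,2.2,0,0.8],[0,-3.5,2.2,0,0.8],[0,-3.5,2.2,0,0.8],[0,-3.5,2.2,0,0.8],[0,-3.5,2.2,0,0.8],[0,-3,1.8,-0.05,0.8],[0.1,0,0.07,0,0.8]]]'; python3 -c "
from h import *
go(.4162,.3128,-92.5,.0165)"
```

```text
time: 18.48
position: [0.4199, 0.3161, 0.1426]
tool_rot: [0.737, -0.011, -0.675, -0.012]
ft_force: [-0.9, 0.1, 0.2]
grip_width: 0.0697
toolx [ 0.087 -0.    -0.996] tilt 5.0 t 18.5 pos [0.4199 0.3161 0.1426] jawyaw -91.8 w 0.070 cm [12.53  0.38  1.46] turn about tool x (rad) 0.01 (or -3.13) q6 2.10
```

The tool leans about 5° outward from the per-row drift. That is fine for picking flat discs, and gripping the cover should square it up again. Continuing with C, using fewer rows.

```bash
python3 -m inch '[[[3.7,0.4,0.9,0,0.8],[3.7,0,0.6,0,0.8],[2.5,0,0.07,0,0.8],[1.4,0,0.07,0,0.8],[0.5,0,0.07,0,0.8]]]';  python3 -c "
from h import *
go(.4162,.3128,-92.5,.0165)"
```

```text
time: 18.9
position: [0.4171, 0.319, 0.025]
tool_rot: [0.743, -0.005, -0.67, -0.012]
ft_force: [-0.6, -0.3, 0.2]
grip_width: 0.0697
toolx [ 0.103  0.009 -0.995] tilt 6.0 t 18.9 pos [0.4171 0.319  0.025 ] jawyaw -91.3 w 0.070 cm [0.83 0.63 0.16] turn about tool x (rad) 0.02 (or -3.12) q6 2.14
```

```bash
python3 -m inch '[[[0.8,0.7,0.2,0,0],[0.2,0,0.07,0,0],[0.1,0,0.07,0,0],[0.1,0,0.07,0,0],[0.1,0,0.07,0,0],[0.1,0,0.07,0,0]]]' 25; python3 -m inch '[[[0,0,0,0,0],[-3,0,0,0,0],[-4,0,0,0,0],[-4,0,0,0,0],[-1.5,3.5,-2,0,0],[0,3.5,-2,0,0],[0,3.5,-2,0,0],[0,3.5,-2,0,0]]]';  python3 -c "
from h import *
d=np.load('pose.npz');t=d['tb']+d['Rb']@[.08,-.11]
print(t);go(*t,-93.5,.14)"
```

```text
time: 19.4
position: [0.4174, 0.3087, 0.0164]
tool_rot: [0.745, -0.005, -0.667, -0.011]
ft_force: [-1.7, 0.2, 6.8]
grip_width: 0.0393
time: 20.07
position: [0.4778, 0.1707, 0.1506]
tool_rot: [0.744, 0.001, -0.668, -0.005]
ft_force: [1.1, 0.8, -1.1]
grip_width: 0.0396
[ 0.60891417 -0.32178011]
toolx [ 0.106  0.008 -0.994] tilt 6.1 t 20.1 pos [0.4778 0.1707 0.1506] jawyaw -90.3 w 0.040 cm [  2.06  49.2  -13.19] turn about tool x (rad) 0.06 (or -3.09) q6 1.71
```

```bash
python3 -m inch '[[[0,3.8,-1,0,0],[0,3.8,-1,0,0],[0,3.8,-1,0,0],[0,3.8,-1,0,0],[0,3.8,-1,0,0],[0,3.8,-1,0,0],[0,3.8,-1,0,0],[0,3.8,-1,0,0]]]'; python3 -m inch '[[[0,3.8,-1,0.06,0],[0,3.8,-1,0,0],[0,3.8,-1,0,0],[0,3.8,-1,0,0],[0,3,-1,0,0],[0.1,0,0,0,0]]]';   python3 -c "
from h import *
go(.6089,-.3218,-93.5,.0165)"
```

```text
time: 20.73
position: [0.5605, -0.1474, 0.1572]
tool_rot: [0.746, 0.002, -0.666, -0.006]
ft_force: [1.2, -0.5, -1.7]
grip_width: 0.0395
time: 21.23
position: [0.6017, -0.3508, 0.1565]
tool_rot: [0.746, -0.023, -0.665, -0.03]
ft_force: [0.9, -0.1, -1.4]
grip_width: 0.0392
toolx [ 0.115  0.006 -0.993] tilt 6.6 t 21.2 pos [ 0.6017 -0.3508  0.1565] jawyaw -94.3 w 0.039 cm [14.   -2.75  1.11] turn about tool x (rad) -0.01 (or 3.13) q6 0.88
```

```bash
python3 -m inch '[[[3.8,-1.4,0.6,0,0],[3.7,-1.2,0.5,0,0],[2.8,0,0,0,0],[1.8,0,0,0,0],[1.0,0,0.07,0,0],[0.5,0,0.07,0,0]]]';   python3 -c "
from h import *
go(.6089,-.3218,-93.5,.0165)"
```

```text
time: 21.73
position: [0.6091, -0.3278, 0.016]
tool_rot: [0.748, -0.027, -0.663, -0.031]
ft_force: [-11.4, 4.4, 47.9]
grip_width: 0.0394
toolx [ 0.121  0.    -0.993] tilt 6.9 t 21.7 pos [ 0.6091 -0.3278  0.016 ] jawyaw -94.6 w 0.039 cm [-0.05 -0.6   0.06] turn about tool x (rad) -0.02 (or 3.12) q6 0.88
```

```bash
python3 -m inch '[[[-0.1,0,0,0,0.65],[0.1,0,0,0,0.65],[0.1,0,0,0,0.65],[0.1,0,0,0,0.65],[-3,0,0,0,0.65],[-4,0,0,0,0.65],[-4,0,0,0,0.8],[-2,-3.6,1.2,0,0.8]]]'; python3 -m inch '[[[0,-3.7,1.4,0,0.8],[0,-3.7,1.4,0,0.8],[0,-3.7,1.4,0,0.8],[0,-3.7,1.4,0,0.8],[0,-3.7,1.4,0,0.8],[0,-3.7,1.4,0,0.8],[0,-3.7,1.4,0,0.8],[0,-3.7,1.4,0,0.8]]]'; python3 -c "
from h import *
go(.4058,.1936,-92.5,.14)"
```

```text
time: 22.4
position: [0.587, -0.2975, 0.1432]
tool_rot: [0.748, -0.029, -0.662, -0.031]
ft_force: [2.9, -1.5, 1.0]
grip_width: 0.0633
time: 23.07
position: [0.5077, 0.0086, 0.1426]
tool_rot: [0.76, -0.039, -0.648, -0.028]
ft_force: [-0.2, -0.1, -0.5]
grip_width: 0.0698
toolx [ 0.157 -0.023 -0.987] tilt 9.1 t 23.1 pos [0.5077 0.0086 0.1426] jawyaw -95.5 w 0.070 cm [ -1.77 -17.43  11.79] turn about tool x (rad) -0.05 (or 3.09) q6 1.44
```

```bash
python3 -m inch '[[[-0.5,-3.4,2,0,0.8],[-0.5,-3.4,2,0,0.8],[-0.3,-3.4,2,0,0.8],[-0.3,-3.4,2,-0.05,0.8],[0,-2.5,1.6,0,0.8],[0.1,0,0.07,0,0.8]]]'; python3 -c "
from h import *
go(.4058,.1936,-92.5,.0165)"
```

```text
time: 23.57
position: [0.4208, 0.1896, 0.1446]
tool_rot: [0.765, -0.02, -0.644, -0.008]
ft_force: [-0.2, -1.0, 0.1]
grip_width: 0.0696
toolx [ 0.17  -0.02  -0.985] tilt 9.9 t 23.6 pos [0.4208 0.1896 0.1446] jawyaw -92.3 w 0.070 cm [12.35 -0.52  3.68] turn about tool x (rad) 0.00 (or -3.14) q6 1.92
```

```bash
python3 -m inch '[[[3.5,-0.4,1.4,0,0.8],[3.5,0,1.2,0,0.8],[2.5,0,0.8,0,0.8],[1.4,0,0.3,0,0.8],[0.6,0,0.1,0,0.8]]]';  python3 -c "
from h import *
go(.4058,.1936,-92.5,.0165)"
```

```text
time: 23.98
position: [0.4125, 0.198, 0.0273]
tool_rot: [0.773, -0.014, -0.634, -0.009]
ft_force: [-0.1, 0.1, 0.4]
grip_width: 0.0697
toolx [ 0.195 -0.01  -0.981] tilt 11.3 t 24.0 pos [0.4125 0.198  0.0273] jawyaw -91.8 w 0.070 cm [0.93 0.46 0.86] turn about tool x (rad) 0.01 (or -3.13) q6 2.25
```

```bash
python3 -m inch '[[[0.9,0.5,0.9,0,0],[0.2,0,0.07,0,0],[0.1,0,0.07,0,0],[0.1,0,0.07,0,0],[0.1,0,0.07,0,0],[0.1,0,0.07,0,0],[0,0,0,0,0]]]' 25; python3 -m inch '[[[0,0,0,0,0],[-3,0,0.5,0,0],[-4,0,0.5,0,0],[-4,0,0.5,0,0],[-1,3.5,-1.5,0,0],[0,3.5,-1.5,0,0],[0,3.5,-1.5,0,0],[0,3.5,-1.5,0,0]]]';  python3 -c "
from h import *
d=np.load('pose.npz');t=d['tb']+d['Rb']@[.0,-.11]
print(t);go(*t,-93.5,.14)"
```

```text
time: 24.57
position: [0.4119, 0.1925, 0.0175]
tool_rot: [0.779, -0.013, -0.626, -0.012]
ft_force: [-1.3, 0.5, -1.4]
grip_width: 0.0391
time: 25.23
position: [0.4367, 0.0592, 0.123]
tool_rot: [0.782, -0.007, -0.623, -0.004]
ft_force: [0.4, 1.1, -1.4]
grip_width: 0.039
[ 0.52909806 -0.31635896]
toolx [ 0.224 -0.006 -0.975] tilt 13.0 t 25.2 pos [0.4367 0.0592 0.123 ] jawyaw -90.9 w 0.039 cm [ 0.64 37.4  -9.95] turn about tool x (rad) 0.04 (or -3.10) q6 1.38
```

```bash
python3 -m inch '[[[0,3.8,-1,0.04,0],[0,3.8,-1,0,0],[0,3.8,-1,0,0],[0,3.8,-1,0,0],[0,3.8,-1,0,0],[0,3.8,-1,0,0],[0,3.8,-1,0,0],[0,3.8,-1,0,0]]]'; python3 -m inch '[[[0.5,2.6,-0.6,0,0],[0.5,1.5,-0.6,0,0],[0.5,0,0,0,0]]]';   python3 -c "
from h import *
go(.5291,-.3164,-93.5,.0165)"
```

```text
time: 25.9
position: [0.5021, -0.2672, 0.1433]
tool_rot: [0.785, -0.022, -0.618, -0.021]
ft_force: [1.1, -0.7, -1.0]
grip_width: 0.0392
time: 26.15
position: [0.5181, -0.3266, 0.1341]
tool_rot: [0.789, -0.03, -0.613, -0.019]
ft_force: [0.3, 0.2, -1.4]
grip_width: 0.0392
toolx [ 0.246 -0.025 -0.969] tilt 14.3 t 26.1 pos [ 0.5181 -0.3266  0.1341] jawyaw -94.1 w 0.039 cm [11.64 -1.18  1.91] turn about tool x (rad) -0.01 (or 3.13) q6 0.62
```

```bash
python3 -m inch '[[[3.5,-0.8,1.0,0,0],[3.2,-0.4,0.9,0,0],[2.2,0,0.1,0,0],[1.4,0,0.1,0,0],[0.7,0,0.1,0,0]]]';   python3 -c "
from h import *
go(.5291,-.3164,-93.5,.0165)"
```

```text
time: 26.57
position: [0.5251, -0.3189, 0.019]
tool_rot: [0.79, -0.033, -0.612, -0.019]
ft_force: [0.1, 0.4, -1.5]
grip_width: 0.0396
toolx [ 0.249 -0.029 -0.968] tilt 14.5 t 26.6 pos [ 0.5251 -0.3189  0.019 ] jawyaw -94.3 w 0.040 cm [ 0.34 -0.28 -0.31] turn about tool x (rad) -0.01 (or 3.13) q6 0.49
```

```bash
python3 -m inch '[[[0.2,0,-0.1,0,0.65],[0.1,0,0,0,0.65],[0.1,0,0,0,0.65],[0.1,0,0,0,0.65],[-3,0,0.7,0,0.65],[-4,0,1,0,0.65],[-4,0,1,0,0.8],[-3,-3.6,0,0,0.8]]]'; python3 -m inch '[[[0,-3.9,0,0,0.8],[0,-3.9,-0.5,0,0.8],[0,-3.9,-0.5,0,0.8],[0,-3.9,-0.5,0,0.8],[0,-3.9,-0.5,0,0.8],[0,-3.9,-0.5,0,0.8],[0,-3.9,-0.5,0,0.8],[0,-3.9,-0.5,0,0.8]]]'; python3 -m inch '[[[0,-3.9,-0.5,0,1],[0,-3.9,-0.5,0,1],[0,-3.9,-0.5,0,1],[0,-3.9,-0.5,0,1],[0,-3,-0.5,0,1]]]'; python3 -c "
from h import *
go(.606,.245,-2.5,.13)
save('t4',camera('top')[60:290,90:440],None,2.2)"
```

```text
time: 27.23
position: [0.469, -0.2874, 0.1416]
tool_rot: [0.791, -0.035, -0.611, -0.016]
ft_force: [1.6, 0.3, 0.5]
grip_width: 0.0638
time: 27.9
position: [0.5292, 0.0286, 0.1566]
tool_rot: [0.797, -0.044, -0.603, -0.016]
ft_force: [0.7, -1.0, 1.0]
grip_width: 0.0692
time: 28.32
position: [0.5675, 0.2254, 0.162]
tool_rot: [0.798, -0.042, -0.601, -0.015]
ft_force: [0.9, 0.2, -0.0]
grip_width: 0.086
toolx [ 0.273 -0.049 -0.961] tilt 16.1 t 28.3 pos [0.5675 0.2254 0.162 ] jawyaw -94.9 w 0.086 cm [ 4.03 -2.37 -2.65] turn about tool x (rad) 1.53 (or -1.61) q6 2.05
```

View pics/t4.png

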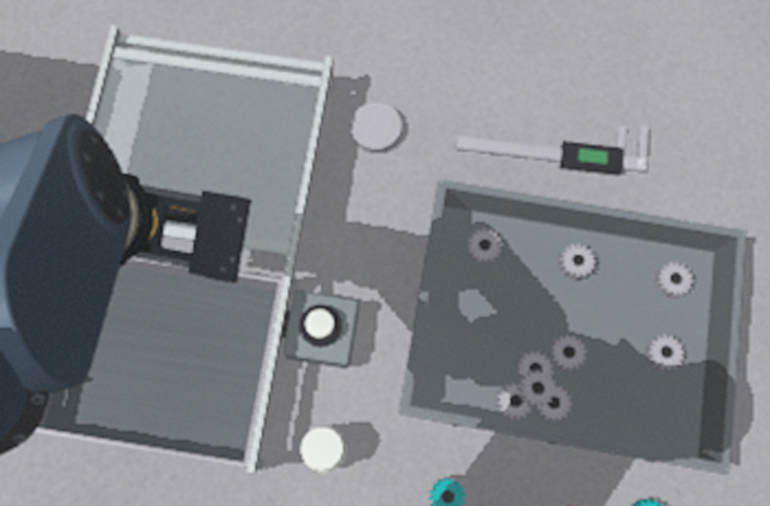

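All four tray gears lie in the tote at crop pixels (485,244), (578,260), (676,278) and (666,351), and the heap of five is untouched. Next I turn the jaws and grip the cover.

```bash
python3 -m inch '[[[0,-2,-1.2,-0.12,1],[0,0,0,-0.12,1],[0,0,0,-0.12,1],[0,0,0,-0.12,1],[0,0,0,-0.12,1],[0,0,0,-0.12,1],[0,0,0,-0.12,1],[0,0,0,-0.12,1]]]'; python3 -m inch '[[[0,0,0,-0.12,1],[0,0,0,-0.12,1],[0,0,0,-0.12,1],[0,0,0,-0.12,1],[0,0,0,-0.12,1]]]';  python3 -c "
from h import *
go(.608,.245,-2.5,.085)"
```

```text
time: 29.03
position: [0.5786, 0.2584, 0.1698]
tool_rot: [0.71, 0.254, -0.543, 0.368]
ft_force: [0.8, -0.3, 0.1]
grip_width: 0.0876
time: 29.45
position: [0.5751, 0.2581, 0.172]
tool_rot: [0.563, 0.41, -0.439, 0.568]
ft_force: [-0.0, 1.1, 0.0]
grip_width: 0.0869
toolx [ 0.279 -0.037 -0.959] tilt 16.4 t 29.4 pos [0.5751 0.2581 0.172 ] jawyaw -1.1 w 0.087 cm [9.31 0.75 0.95] turn about tool x (rad) 0.02 (or -3.12) q6 0.46
```

```bash
python3 -m inch '[[[2,0.8,0.9,0.02,0.5],[2,0,0,0,0.5],[2,0,0,0,0.5],[1.4,0,0,0,0.5],[0.7,0,0,0,0.5],[0.2,0,0,0,0.5]]]';  python3 -c "
from h import *
go(.608,.245,-2.5,.088)"
```

```text
time: 29.95
position: [0.6055, 0.2462, 0.0971]
tool_rot: [0.569, 0.406, -0.439, 0.564]
ft_force: [-0.2, 0.7, -0.1]
grip_width: 0.0551
toolx [ 0.284 -0.034 -0.958] tilt 16.6 t 29.9 pos [0.6055 0.2462 0.0971] jawyaw -2.0 w 0.055 cm [ 0.94 -0.02  0.09] turn about tool x (rad) 0.01 (or -3.13) q6 0.47
```

```bash
python3 -m inch '[[[0.8,0,0,0,0],[0.2,0,0,0,0],[0.1,0,0,0,0],[0.1,0,0,0,0],[0.1,0,0,0,0],[0.1,0,0,0,0],[0.1,0,0,0,0],[0.1,0,0,0,0]]]' 40;  python3 -m inch '[[[0,0,0,0,0],[0,0,0,0,0],[0,0,0,0,0],[0,0,0,0,0]]]'; python3 -c "
from h import *
go(.608,.245,-2.5,.088)"
```

```text
time: 30.62
position: [0.6075, 0.2463, 0.0845]
tool_rot: [0.568, 0.406, -0.441, 0.564]
ft_force: [-1.7, -0.1, 4.1]
grip_width: 0.0181
time: 30.95
position: [0.6072, 0.2463, 0.0846]
tool_rot: [0.568, 0.407, -0.441, 0.563]
ft_force: [-0.3, -0.0, 0.3]
grip_width: 0.0179
toolx [ 0.28  -0.035 -0.959] tilt 16.4 t 30.9 pos [0.6072 0.2463 0.0846] jawyaw -2.1 w 0.018 cm [-0.3   0.18  0.14] turn about tool x (rad) 0.01 (or -3.14) q6 0.47
```

```bash
python3 -m inch '[[[0,0,0,0,0],[0,0,0,0,0],[0,0,0,0,0],[0,0,0,0,0],[0,0,0,0,0],[0,0,0,0,0]]]' 60; python3 -c "
from h import *
go(.608,.245,-2.5,.088)"; python3 -m inch '[[[0,0.8,0,0,0],[0,0.8,0,0,0],[0,0.8,0,0,0],[0,0.8,0,0,0]]]' 60; python3 -c "
from h import *
go(.608,.245,-2.5,.088); print(robot.get_obs()['moment'],robot.get_obs()['ft_force'])"
```

```text
time: 31.45
position: [0.6072, 0.2463, 0.0846]
tool_rot: [0.568, 0.407, -0.442, 0.563]
ft_force: [0.7, 0.8, 1.0]
grip_width: 0.0177
toolx [ 0.279 -0.035 -0.96 ] tilt 16.3 t 31.4 pos [0.6072 0.2463 0.0846] jawyaw -2.2 w 0.018 cm [-0.3   0.18  0.14] turn about tool x (rad) 0.01 (or -3.14) q6 0.47
time: 31.78
position: [0.6078, 0.2462, 0.0847]
tool_rot: [0.554, 0.421, -0.463, 0.55]
ft_force: [-15.2, 2.8, 14.0]
grip_width: 0.016
toolx [ 0.218 -0.043 -0.975] tilt 12.8 t 31.8 pos [0.6078 0.2462 0.0847] jawyaw -2.4 w 0.016 cm [-0.31  0.1   0.13] turn about tool x (rad) 0.00 (or -3.14) q6 0.43
[ 0.55923769  2.75077788 -0.04953085] [-15.20807402   2.76658384  14.03375646]
```

Pushing outward against the end stop levels the tool (16.3° down to 12.8°). I'll continue.

```bash
for i in 1 ; do python3 -m inch '[[[0,0.8,0,0,0],[0,0.8,0,0,0],[0,0.8,0,0,0],[0,0.8,0,0,0],[0,0.8,0,0,0],[0,0.8,0,0,0],[0,0.8,0,0,0],[0,0.8,0,0,0]]]' 60; done; python3 -c "
from h import *
go(.608,.245,-2.5,.088); print(robot.get_obs()['moment'],robot.get_obs()['ft_force'])"
```

```text
time: 32.45
position: [0.608, 0.2464, 0.0835]
tool_rot: [0.519, 0.452, -0.503, 0.523]
ft_force: [-12.7, 2.6, 7.1]
grip_width: 0.0149
toolx [ 0.086 -0.057 -0.995] tilt 5.9 t 32.5 pos [0.608  0.2464 0.0835] jawyaw -2.6 w 0.015 cm [-0.44  0.05  0.16] turn about tool x (rad) -0.00 (or 3.14) q6 0.36
[ 0.45849174  2.87583279 -0.09272145] [-12.66500914   2.64373892   7.07501093]
```

```bash
python3 -m inch '[[[0,0.8,0.4,0,0],[0,0.8,0.4,0,0],[0,0.8,0.4,0,0],[0,0.8,0.4,0,0],[0,0.8,0.4,0,0],[0,0.8,0.4,0,0]]]' 60; python3 -c "
from h import *
go(.608,.245,-2.5,.088); print(robot.get_obs()['moment'],robot.get_obs()['ft_force'])"
```

```text
time: 32.95
position: [0.608, 0.246, 0.0827]
tool_rot: [-0.506, -0.482, 0.521, -0.491]
ft_force: [-16.7, 11.2, 11.7]
grip_width: 0.0136
toolx [-0.007 -0.023 -1.   ] tilt 1.4 t 33.0 pos [0.608  0.246  0.0827] jawyaw -3.1 w 0.014 cm [-0.52  0.    0.11] turn about tool x (rad) -0.01 (or 3.13) q6 0.29
[1.6470957  2.21017854 0.07586503] [-16.67922573  11.24848663  11.72073222]
```

Level again. Now I slide the cover shut.

```bash
python3 -m inch '[[[0,-2.6,0,0,0],[0,-2.6,0,0,0],[0,-2.6,0,0,0],[0,-2.6,0,0,0],[0,-2.6,0,0,0],[0,-2.6,0,0,0],[0,-2.6,0,0,0],[0,-2.6,0,0,0]]]' 40; python3 -c "
from h import *
go(.368,.256,-2.5,.083)"
```

```text
time: 33.62
position: [0.4143, 0.2556, 0.0825]
tool_rot: [0.515, 0.474, -0.508, 0.502]
ft_force: [4.0, -1.3, 3.4]
grip_width: 0.014
toolx [ 0.035 -0.022 -0.999] tilt 2.4 t 33.6 pos [0.4143 0.2556 0.0825] jawyaw -2.7 w 0.014 cm [-0.21 -4.62  0.17] turn about tool x (rad) -0.00 (or 3.14) q6 0.44
```

```bash
python3 -m inch '[[[0,-2,0,0,0],[0,-1.5,0,0,0],[0,-1,0,0,0],[0,-0.6,0,0,0],[0,-0.5,0,0,0],[0,-0.5,0,0,0]]]' 40; python3 -c "
from h import *
go(.368,.256,-2.5,.083);print(robot.get_obs()['ft_force'])"
```

```text
time: 34.12
position: [0.3681, 0.2579, 0.0825]
tool_rot: [0.521, 0.468, -0.495, 0.514]
ft_force: [9.8, -9.0, -1.1]
grip_width: 0.0143
toolx [ 0.072 -0.02  -0.997] tilt 4.3 t 34.1 pos [0.3681 0.2579 0.0825] jawyaw -1.9 w 0.014 cm [-0.05  0.    0.19] turn about tool x (rad) 0.01 (or -3.13) q6 0.51
[ 9.78318426 -9.03709984 -1.06079471]
```

```bash
python3 -m inch '[[[0,0,0,0,0.6],[0,0,0,0,0.6],[0,0,0,0,0.6],[0,0,0,0,0.6],[-3,0,0,0,0.3],[-3,0,0,0,0.1],[-2,3.5,2,0,0],[0,3.5,3,0,0]]]' 20; python3 -m inch '[[[0,3.2,3.5,0,0],[0,3,3.5,0,0],[0,1,3,0,0],[0,0,2,0,0]]]' ; python3 -c "
from h import *
go(.505,.075,-2.5,.1);"
```

```text
time: 34.78
position: [0.4242, 0.2114, 0.1659]
tool_rot: [0.515, 0.474, -0.494, 0.516]
ft_force: [2.5, 1.1, -0.3]
grip_width: 0.0219
time: 35.12
position: [0.4984, 0.0939, 0.1767]
tool_rot: [0.519, 0.47, -0.487, 0.521]
ft_force: [-0.5, -0.7, 0.2]
grip_width: 0.0018
toolx [ 0.083 -0.02  -0.996] tilt 4.9 t 35.1 pos [0.4984 0.0939 0.1767] jawyaw -0.8 w 0.002 cm [7.74 0.05 1.74] turn about tool x (rad) 0.03 (or -3.11) q6 0.01
```

```bash
python3 -m inch '[[[3.5,-0.3,1,0,0],[3.2,-0.2,0.7,0,0],[2,0,0,0,0],[1,0,0,0,0],[0.3,0,0,0,0]]]' ; python3 -c "
from h import *
go(.505,.075,-2.5,.06);save('b1',camera('scene')[130:260,220:400],None,3)"
```

```text
time: 35.53
position: [0.5092, 0.0683, 0.0773]
tool_rot: [0.524, 0.464, -0.485, 0.524]
ft_force: [-1.1, -0.1, 0.5]
grip_width: 0.0004
toolx [ 0.099 -0.022 -0.995] tilt 5.8 t 35.5 pos [0.5092 0.0683 0.0773] jawyaw -1.2 w 0.000 cm [ 1.66 -0.61 -0.7 ] turn about tool x (rad) 0.02 (or -3.12) q6 -0.03
```

View pics/b1.png

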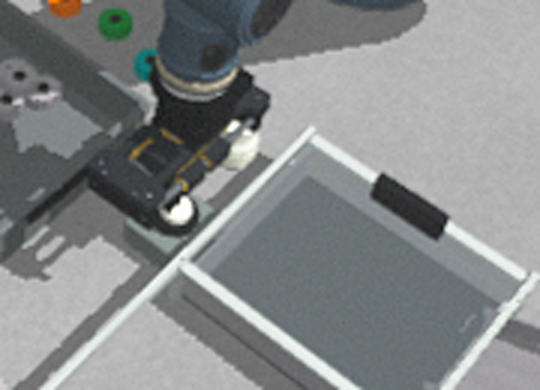

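The tray is empty and the cover shut, and the closed fingers stand over the white button. Now I press.

```bash
python3 -m inch '[[[0.6,-0.4,-0.5,0,0],[0.5,-0.2,-0.2,0,0],[0.5,0,0,0,0]]]'; python3 -m inch '[[[0.4,0,0,0,0],[0.4,0,0,0,0],[0.4,0,0,0,0]]]' ; python3 -c "
from h import *
go(.505,.075,-2.5,.06)"
```

```text
time: 35.83
position: [0.5068, 0.0751, 0.0661]
tool_rot: [0.524, 0.462, -0.483, 0.528]
ft_force: [-18.5, -4.6, 83.2]
grip_width: 0.0001
time: 36.08
position: [0.5066, 0.0752, 0.0673]
tool_rot: [0.523, 0.461, -0.48, 0.532]
ft_force: [-7.2, -4.3, 27.9]
grip_width: 0.0001
toolx [ 0.114 -0.029 -0.993] tilt 6.8 t 36.1 pos [0.5066 0.0752 0.0673] jawyaw -0.5 w 0.000 cm [ 0.71 -0.24 -0.  ] turn about tool x (rad) 0.04 (or -3.11) q6 -0.00
```

```bash
for i in 1 2 3 4 5; do python3 -m inch '[[[-0.2,0,0,0,0]]]' | sed -n '2p;4p'; done
```

```text
position: [0.5065, 0.0754, 0.0716]
ft_force: [0.2, -2.8, 2.6]
position: [0.5065, 0.076, 0.0754]
ft_force: [0.2, 0.3, -0.7]
position: [0.5063, 0.0767, 0.0785]
ft_force: [-0.5, -0.1, -0.7]
position: [0.506, 0.0773, 0.081]
ft_force: [0.3, 0.2, 0.1]
position: [0.5056, 0.0778, 0.0831]
ft_force: [0.3, 0.2, -1.3]
```

The force curve fits the spring: about 28 N when bottomed and 2.6 N while 4 mm up, so the button was pressed and released. Next I look at the heap.

```bash
python3 -m inch '[[[-3,0,-2,0,0.5],[-3,0,-3,0,0.5],[0,0,-3,0,0.5]]]' | sed -n 2p
python3 - <<'E'
from h import *
a=camera('top');save('h1',a[175:275,270:430],None,5)
b=camera('scene');save('h2',b[105:225,130:275],None,4)
go(.461,-.1724,-2.5,.1)
E
```

```text
position: [0.4984, 0.158, 0.1399]
toolx [ 0.113 -0.03  -0.993] tilt 6.7 t 36.9 pos [0.497  0.1605 0.1373] jawyaw -0.4 w 0.021 cm [ 4.29 -3.79 33.2 ] turn about tool x (rad) 0.04 (or -3.10) q6 0.18
```

View pics/h1.png

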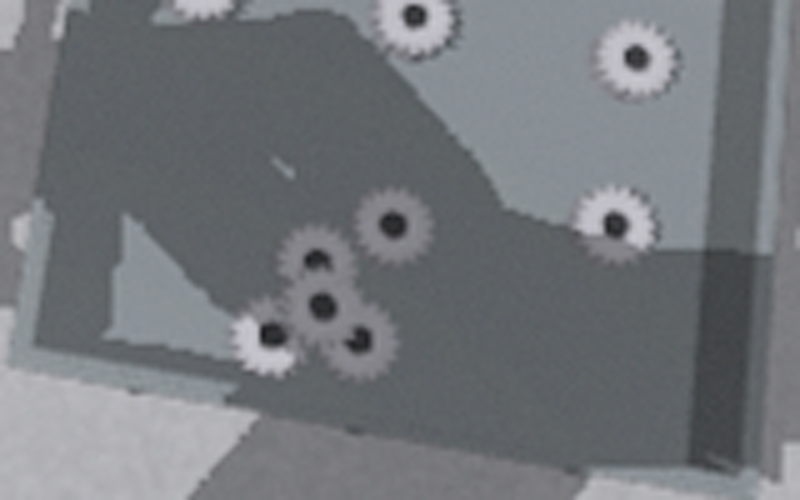

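The heap in crop pixels: E (394,225), F (316,262), G (270,336), H (360,340), and T (322,306) lying on F, G and H. Plan: move T, then F, then H. E and G can stay, since they will then be clear of everything.

```bash
python3 -m inch '[[[0,-0.4,3.9,0,0.6],[0,-0.4,3.9,0,0.6],[0,-0.4,3.9,0,0.6],[0,-0.4,3.9,0,0.6],[0,-0.4,3.9,0,0.6],[0,-0.4,3.9,0,0.6],[0,-0.4,3.9,0,0.6],[0,-0.4,3.9,0,0.6]]]' | sed -n 2p;  python3 -m inch '[[[0,0,0,-0.12,0.6],[0,0,0,-0.12,0.6],[0,0,0,-0.12,0.6],[0,0,0,-0.12,0.6],[0,0,0,-0.12,0.6],[0,0,0,-0.12,0.6],[0,0,0,-0.12,0.6],[0,0,0,-0.12,0.6]]]' | sed -n 2p;python3 -m inch '[[[0,0,0,-0.12,0.6],[0,0,0,-0.12,0.6],[0,0,0,-0.12,0.6]]]' | sed -n 2p
python3 - <<'E'
from h import *
d=np.load('pose.npz');im=cv2.imread('pics/h1.png')
c=lambda L:np.array(L,float)/5+[270,175]-.4
for n,p,z in(("T",(322,306),.04),("E",(394,225),.022),("F",(316,262),.022),("G",(270,336),.022),("H",(360,340),.022),("P2",(414,16),.022),("P3",(636,58),.022),("P4",(616,225),.022)):
    w=at('top',c([p]),z)[0];print(n,w.round(4),((w-d['tb'])@d['Rb']).round(3))
w=at('top',c([(322,306)]),.04)[0];go(*w,76,.037)
E
```

```text
position: [0.4614, -0.1546, 0.1375]
position: [0.4554, -0.1705, 0.1312]
position: [0.4525, -0.1709, 0.1285]
T [ 0.4623 -0.171 ] [-0.077  0.03 ]
E [ 0.5093 -0.2083] [-0.027 -0.004]
F [ 0.4862 -0.1705] [-0.053  0.033]
G [ 0.4469 -0.1501] [-0.093  0.05 ]
H [ 0.45   -0.1945] [-0.087  0.006]
P2 [ 0.6195 -0.2132] [ 0.083 -0.001]
P3 [ 0.6098 -0.3275] [ 0.081 -0.116]
P4 [ 0.5217 -0.319 ] [-0.007 -0.113]
toolx [ 0.092 -0.019 -0.996] tilt 5.4 t 38.4 pos [ 0.4525 -0.1709  0.1285] jawyaw 78.7 w 0.052 cm [9.2  0.18 0.1 ] turn about tool x (rad) 0.05 (or -3.09) q6 -2.04
```

```bash
python3 -m inch '[[[3,0.1,0.1,0.04,0.65],[2.6,0.1,0,0,0.65],[1.8,0,0,0,0.65],[1.0,0,-0.05,0,0.65],[0.4,0,-0.05,0,0.65]]]' | sed -n 2p;  python3 -c "
from h import *
go(.4623,-.171,76,.037)"
```

```text
position: [0.4598, -0.1732, 0.0361]
toolx [ 0.091 -0.02  -0.996] tilt 5.3 t 38.9 pos [ 0.4598 -0.1732  0.0361] jawyaw 76.6 w 0.056 cm [-0.07  0.27  0.2 ] turn about tool x (rad) 0.01 (or -3.13) q6 -2.03
```

```bash
python3 -m inch '[[[0,0.2,0.2,0,0],[0.1,0,-0.05,0,0],[0.1,0,-0.05,0,0],[0.1,0,-0.05,0,0],[0,0,0,0,0],[0,0,0,0,0],[-3,0,0,0,0],[-3.5,0,0,0,0]]]' 25;  python3 -c "
from h import *
d=np.load('pose.npz');t=d['tb']+d['Rb']@[.0,.11];print(t)
go(*t,86,.09)"
```

```text
time: 39.52
position: [0.4525, -0.1704, 0.0956]
tool_rot: [0.081, 0.672, -0.085, 0.731]
ft_force: [-0.0, -0.5, -1.6]
grip_width: 0.0396
[ 0.54400624 -0.09686466]
toolx [ 0.081 -0.015 -0.997] tilt 4.7 t 39.5 pos [ 0.4525 -0.1704  0.0956] jawyaw 76.5 w 0.040 cm [1.19 9.28 7.12] turn about tool x (rad) -0.17 (or 2.98) q6 -2.01
```

```bash
python3 -m inch '[[[0,3,2.3,0,0],[0.3,3,2.3,0,0],[0.3,3,2.3,0,0],[0.3,0,0,0,0]]]'|sed -n 2p;  python3 -c "
from h import *
go(.544,-.0969,86,.018)"
```

```text
position: [0.5462, -0.1011, 0.1014]
toolx [ 0.094 -0.022 -0.995] tilt 5.5 t 39.9 pos [ 0.5462 -0.1011  0.1014] jawyaw 76.0 w 0.039 cm [ 8.27  0.34 -1.11] turn about tool x (rad) -0.17 (or 2.97) q6 -1.74
```

```bash
python3 -m inch '[[[3,0.2,-0.6,0,0],[2.4,0.1,-0.5,0,0],[1.6,0,0,0,0],[0.8,0,-0.05,0,0],[0.3,0,-0.05,0,0]]]'|sed -n 2,4p;  python3 -c "
from h import *
go(.544,-.0969,86,.018)"
```

```text
position: [0.5466, -0.0951, 0.0193]
tool_rot: [0.079, 0.665, -0.087, 0.738]
ft_force: [0.1, -0.6, -1.9]
toolx [ 0.101 -0.024 -0.995] tilt 6.0 t 40.3 pos [ 0.5466 -0.0951  0.0193] jawyaw 76.5 w 0.039 cm [ 0.11 -0.24 -0.22] turn about tool x (rad) -0.17 (or 2.98) q6 -1.75
```

```bash
python3 -m inch '[[[0.25,-0.1,-0.1,0,0],[0,0,0,0,0.65],[0.1,0,0,0,0.65],[0.1,0,0,0,0.65],[-3,0,0,0,0.65],[-4,0,0,0,0.65],[-1,-3.5,-2,0,0.6],[0,-3.5,-2,0,0.6]]]'|sed -n 2,5p;  python3 -c "
from h import *
go(.4862,-.1705,76,.0165)"
```

```text
position: [0.4879, -0.1527, 0.0948]
tool_rot: [0.074, 0.662, -0.085, 0.741]
ft_force: [0.6, 0.1, -0.8]
grip_width: 0.0535
toolx [ 0.109 -0.028 -0.994] tilt 6.5 t 40.9 pos [ 0.4879 -0.1527  0.0948] jawyaw 77.0 w 0.054 cm [ 7.81 -1.75 -0.65] turn about tool x (rad) 0.02 (or -3.12) q6 -1.94
```

```bash
python3 -m inch '[[[0,-1,-0.7,0.02,0.6],[0,-0.3,-0.2,0,0.6]]]'|sed -n 2p;  python3 -c "
from h import *
go(.4862,-.1705,76,.0165);save('s3',camera('scene')[95:225,125:285],None,5);print((px('scene',[[.4862,-.1705,.022],[.45,-.1945,.022],[.4469,-.1501,.022],[.5093,-.2083,.022]])-[125,95])*5)"
```

```text
position: [0.4739, -0.1671, 0.0966]
toolx [ 0.112 -0.032 -0.993] tilt 6.7 t 41.1 pos [ 0.4739 -0.1671  0.0966] jawyaw 75.6 w 0.052 cm [8.1  0.   0.33] turn about tool x (rad) -0.01 (or 3.13) q6 -1.96
[[485.50125181 339.04494313]
 [494.94946596 290.11384996]
 [547.19039003 319.34465499]
 [420.35387567 331.67967553]]
```

View pics/s3.png

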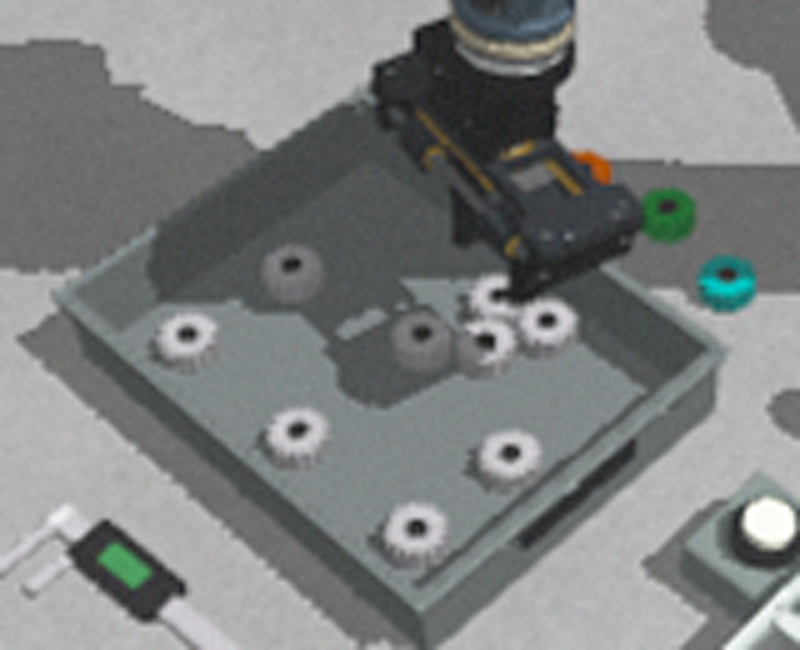

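T is well placed at (510,455), and F (486,342), H (495,297), G (548,320) and E (421,335) match their predicted pixels. Down on F.

```bash
python3 -m inch '[[[2.8,0,0.3,0,0.58],[2.4,0,0.1,0,0.58],[1.4,0,0,0,0.58],[0.7,0,0,0,0.58]]]' | sed -n 2p;  python3 -c "
from h import *
go(.4862,-.1705,76,.0165)"
```

```text
position: [0.4908, -0.1719, 0.0289]
toolx [ 0.123 -0.039 -0.992] tilt 7.4 t 41.5 pos [ 0.4908 -0.1719  0.0289] jawyaw 75.6 w 0.051 cm [ 1.17  0.03 -0.63] turn about tool x (rad) -0.01 (or 3.13) q6 -1.98
```

```bash
python3 -m inch '[[[0.7,0,-0.5,0,0.58],[0.5,0,-0.2,0,0.58]]]' | sed -n 2,4p;  python3 -c "
from h import *
go(.4862,-.1705,76,.0165)"
```

```text
position: [0.4903, -0.172, 0.0292]
tool_rot: [0.074, 0.648, -0.099, 0.752]
ft_force: [-15.3, 3.4, 49.9]
toolx [ 0.142 -0.052 -0.989] tilt 8.7 t 41.6 pos [ 0.4903 -0.172   0.0292] jawyaw 75.8 w 0.050 cm [ 1.19  0.07 -0.62] turn about tool x (rad) -0.00 (or 3.14) q6 -1.99
```

The finger touched E's edge because I was 4 mm too far out. Back up and shift inward.

```bash
python3 -m inch '[[[-0.8,0,0,0,0.55],[-0.2,0.1,-0.4,0,0.55],[0,0.1,-0.4,0,0.55],[0.1,0,-0.2,0,0.55]]]' | sed -n 2,4p;  python3 -c "
from h import *
go(.4855,-.1705,76,.0165)
save('s4',camera('scene')[145:185,190:250],None,12)"
```

```text
position: [0.4841, -0.1655, 0.0422]
tool_rot: [0.071, 0.644, -0.099, 0.756]
ft_force: [-0.4, 0.3, 0.2]
toolx [ 0.152 -0.057 -0.987] tilt 9.4 t 42.0 pos [ 0.4841 -0.1655  0.0422] jawyaw 76.1 w 0.048 cm [ 2.59 -0.4  -0.16] turn about tool x (rad) 0.00 (or -3.14) q6 -1.99
```

View pics/s4.png

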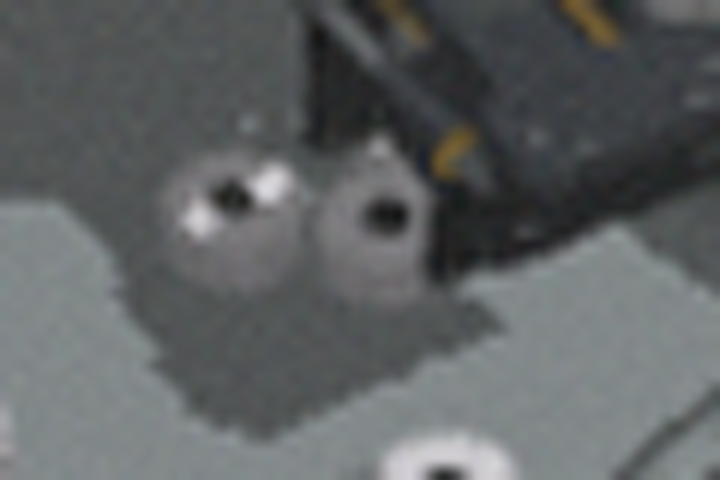

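```bash
python3 -m inch '[[[1.0,-0.3,-0.2,0,0.55],[0.8,-0.1,-0.1,0,0.55],[0.5,0,-0.1,0,0.55]]]' | sed -n 2,4p;  python3 -c "
from h import *
go(.4855,-.1705,76,.0165)"
```

```text
position: [0.4911, -0.1723, 0.0269]
tool_rot: [0.066, 0.634, -0.101, 0.764]
ft_force: [-11.6, 1.5, 6.9]
toolx [ 0.175 -0.071 -0.982] tilt 10.9 t 42.3 pos [ 0.4911 -0.1723  0.0269] jawyaw 76.2 w 0.048 cm [ 0.91  0.07 -0.77] turn about tool x (rad) 0.00 (or -3.14) q6 -2.03
```

```bash
python3 -m inch '[[[0.3,0,-0.7,0,0.55],[0.5,0,-0.5,0,0.55],[0.5,0,-0.4,0,0.55]]]' | sed -n 2,4p;  python3 -c "
from h import *
go(.4855,-.1705,76,.0165)"
```

```text
position: [0.4825, -0.1706, 0.0157]
tool_rot: [0.065, 0.629, -0.104, 0.768]
ft_force: [-4.9, 14.2, 110.9]
toolx [ 0.187 -0.078 -0.979] tilt 11.7 t 42.5 pos [ 0.4825 -0.1706  0.0157] jawyaw 76.1 w 0.048 cm [-0.02  0.08  0.3 ] turn about tool x (rad) 0.00 (or -3.14) q6 -2.10
```

```bash
python3 -m inch '[[[-0.25,0,0,0,0],[0,0,-0.07,0,0],[0,0,-0.07,0,0],[0,0,-0.07,0,0],[0,0,0,0,0]]]' 25| sed -n 2,5p;python3 -m inch '[[[-2.5,0,-0.6,0,0],[-3.5,0,-0.8,0,0],[-1.5,0,0,0,0]]]' | sed -n 2,5p;  python3 -c "
from h import *
d=np.load('pose.npz');t=d['tb']+d['Rb']@[-.08,-.11];print(t)
go(*t,76,.09)"
```

```text
position: [0.4826, -0.17, 0.0186]
tool_rot: [0.064, 0.626, -0.105, 0.77]
ft_force: [-4.6, 1.0, 18.0]
grip_width: 0.0388
position: [0.4522, -0.1593, 0.0829]
tool_rot: [0.067, 0.631, -0.103, 0.766]
ft_force: [-0.2, 0.4, -0.8]
grip_width: 0.0388
[ 0.44928195 -0.3109378 ]
toolx [ 0.182 -0.074 -0.981] tilt 11.3 t 43.2 pos [ 0.4522 -0.1593  0.0829] jawyaw 76.0 w 0.039 cm [  0.37 -14.79   3.38] turn about tool x (rad) 0.00 (or -3.14) q6 -2.05
```

```bash
python3 -m inch '[[[-0.4,-3.6,0.8,0,0],[0,-3.6,0.8,0,0],[0,-3.6,0.7,0,0],[0,-2.8,0.4,0,0],[0.1,0,0,0,0]]]' | sed -n 2,5p;  python3 -c "
from h import *
go(.4493,-.3109,76,.0185)"
```

```text
position: [0.4419, -0.298, 0.0895]
tool_rot: [0.066, 0.636, -0.097, 0.763]
ft_force: [-0.2, -0.3, -0.2]
grip_width: 0.0391
toolx [ 0.173 -0.064 -0.983] tilt 10.6 t 43.6 pos [ 0.4419 -0.298   0.0895] jawyaw 76.5 w 0.039 cm [ 7.19 -0.92 -0.3 ] turn about tool x (rad) 0.01 (or -3.13) q6 -2.35
```

```bash
python3 -m inch '[[[2.6,-0.8,0.4,0,0],[2.0,-0.4,0.3,0,0],[1.2,0,0,0,0],[0.6,0,-0.1,0,0]]]' | sed -n 2,4p;  python3 -c "
from h import *
go(.459,-.310,76,.0185)"
```

```text
position: [0.4546, -0.3172, 0.0199]
tool_rot: [0.07, 0.637, -0.098, 0.761]
ft_force: [-0.2, 0.9, -2.0]
toolx [ 0.168 -0.06  -0.984] tilt 10.3 t 44.0 pos [ 0.4546 -0.3172  0.0199] jawyaw 76.2 w 0.040 cm [0.16 0.81 0.23] turn about tool x (rad) 0.00 (or -3.14) q6 -2.42
```

Before H I'll level the tool again by pushing the closed fingertips outward against the tote's far wall in a free gap, since the tote stands fast.

```bash
python3 -m inch '[[[0.2,0.2,0,0,0],[0,0,0,0,0.65],[0.1,0,0,0,0.65],[0.1,0,0,0,0.65],[-3,0,-0.6,0,0.65],[-4,0,-0.6,0,0.5],[-0.5,2.8,2.4,0,0.1],[0,2.8,2.4,0,0]]]'|sed -n 2,5p; python3 -m inch '[[[0,2.6,2.8,0,0],[0,2.6,2.8,0,0],[0,2.2,2.8,0,0],[0,1.6,2.5,0,0]]]'|sed -n 2,5p;  python3 -c "
from h import *
go(.640,-.159,76,.042)"
```

```text
position: [0.483, -0.2721, 0.0933]
tool_rot: [0.071, 0.639, -0.104, 0.759]
ft_force: [0.0, -0.7, 0.0]
grip_width: 0.0435
position: [0.6102, -0.2032, 0.1089]
tool_rot: [0.073, 0.642, -0.103, 0.756]
ft_force: [0.0, -1.0, -0.3]
grip_width: 0.0178
toolx [ 0.154 -0.063 -0.986] tilt 9.6 t 45.0 pos [ 0.6102 -0.2032  0.1089] jawyaw 75.5 w 0.018 cm [6.78 5.18 0.67] turn about tool x (rad) -0.01 (or 3.13) q6 -1.85
```

```bash
python3 -m inch '[[[0,2.6,0.3,0,0],[1,2.3,0.3,0,0],[2.4,0,0,0,0],[2,0,0,0,0],[1.2,0,0,0,0]]]'|sed -n 2,5p;  python3 -c "
from h import *
go(.640,-.159,76,.042)"; python3 -m inch '[[[0,0,0.8,0,0],[0,0,0.8,0,0],[0,0,0.8,0,0],[0,0,0.8,0,0],[0,0,0.8,0,0]]]'|sed -n 2,5p;  python3 -c "
from h import *
go(.640,-.159,76,.042)"
```

```text
position: [0.6492, -0.1516, 0.0436]
tool_rot: [0.069, 0.638, -0.099, 0.76]
ft_force: [-0.6, 0.1, -0.1]
grip_width: 0.0004
toolx [ 0.165 -0.064 -0.984] tilt 10.2 t 45.4 pos [ 0.6492 -0.1516  0.0436] jawyaw 76.2 w 0.000 cm [ 0.06 -0.94 -0.73] turn about tool x (rad) 0.00 (or -3.14) q6 -1.74
position: [0.6571, -0.1512, 0.04]
tool_rot: [0.072, 0.669, -0.092, 0.734]
ft_force: [-13.6, 2.4, 8.6]
grip_width: 0.0006
toolx [ 0.088 -0.039 -0.995] tilt 5.5 t 45.8 pos [ 0.6571 -0.1512  0.04  ] jawyaw 76.6 w 0.001 cm [-0.32 -1.15 -1.46] turn about tool x (rad) 0.01 (or -3.13) q6 -1.73
```

```bash
python3 -m inch '[[[0,0,0.8,0,0],[-0.1,0,0.8,0,0],[-0.1,0,0.8,0,0],[-0.1,0,0.8,0,0],[0,0,0.8,0,0],[0,0,0.8,0,0],[0,0,0.8,0,0],[0,0,0.8,0,0]]]'|sed -n 2,5p;  python3 -c "
from h import *
go(.640,-.159,76,.042)"
```

```text
position: [0.6559, -0.1509, 0.041]
tool_rot: [0.08, 0.725, -0.081, 0.679]
ft_force: [-15.3, 2.5, 9.8]
grip_width: 0.0005
toolx [-0.065  0.006 -0.998] tilt 3.8 t 46.5 pos [ 0.6559 -0.1509  0.041 ] jawyaw 77.0 w 0.000 cm [-0.   -1.14 -1.37] turn about tool x (rad) 0.02 (or -3.12) q6 -1.71
```

```bash
python3 -m inch '[[[-1.5,0,-1.5,0,0],[-4,0,-1,0,0],[-4,0,-1,0,0],[0,3.8,-1,0,0.5],[0,3.8,-1.2,0,0.5],[0,3.8,-1.2,0,0.5],[0,3.8,-1.2,0,0.5],[0,3.8,-1.2,0,0.5]]]'|sed -n 2p; python3 -m inch '[[[0,3.8,-1,0,0.5],[0,3.8,-1,0,0.5],[0,3,0,0,0.5]]]'|sed -n 2p
python3 - <<'E'
from h import *
a=camera('top');save('h3',a[135:275,270:430],None,5)
go(.45,-.1945,38,.1)
E
```

```text
position: [0.6202, 0.0456, 0.1529]
position: [0.6272, 0.1587, 0.1577]
toolx [-0.044  0.008 -0.999] tilt 2.6 t 47.4 pos [0.6299 0.1641 0.1583] jawyaw 75.7 w 0.042 cm [  6.32 -39.18  -8.28] turn about tool x (rad) 0.66 (or -2.48) q6 -1.25
```

View pics/h3.png

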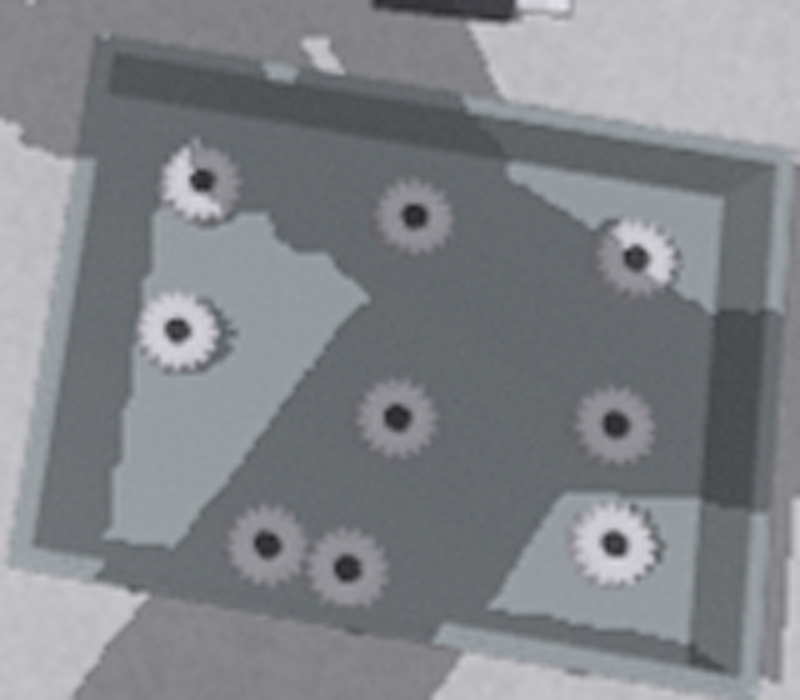

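Now only G (268,545) and H (346,568) are too close together. The other seven are well apart.

Run:
```python
from h import *
d=np.load('pose.npz')
c=lambda L:np.array(L,float)/5+[270,135]-.4
for n,p in(("G",(268,545)),("H",(347,568)),("E",(397,418)),("T",(178,330)),("P1",(202,181)),("P2",(414,216)),("P3",(636,258)),("P4",(615,425)),("F",(614,543))):
    w=at('top',c([p]),.022)[0];print(n,w.round(4),((w-d['tb'])@d['Rb']).round(3))
print("inner near wall at floor", at('top',c([(105,540),(700,640)]),.004))
print(px('top',[[*(d['tb']+d['Rb']@[-.126,y]),.004] for y in(.166,-.166)])*5-np.array([270,135])*5)
```

```text
G [ 0.4424 -0.1494] [-0.098  0.051]
H [ 0.4355 -0.1888] [-0.102  0.011]
E [ 0.513  -0.2096] [-0.023 -0.005]
T [ 0.5458 -0.0966] [0.002 0.11 ]
P1 [ 0.6262 -0.1028] [0.082 0.11 ]
P2 [ 0.6195 -0.2132] [ 0.083 -0.001]
P3 [ 0.6098 -0.3275] [ 0.081 -0.116]
P4 [ 0.5217 -0.3185] [-0.007 -0.113]
F [ 0.4626 -0.3192] [-0.066 -0.117]
inner near wall at floor [[ 0.43753628 -0.07059078]
 [ 0.42152101 -0.36932852]]
[[ 24.95541422 560.10860089]
 [686.15439467 681.62007271]]
```

G and H are too close to the near wall to grasp. I'll instead poke the closed fingers into the notch between them from the free side and slide H along the wall, away from G.

```bash
python3 -m inch '[[[0,-3.8,-0.7,0.115,0],[0,0,0,0.115,0],[0,0,0,0.115,0],[0,0,0,0.115,0],[0,0,0,0.115,0],[0,0,0,0.115,0],[0,0,0,0.115,0],[0,0,0,0.115,0]]]'|sed -n 2p; python3 -m inch '[[[0,0,0,0.115,0],[0,0,0,0.115,0],[0,0,0,0.115,0],[0,0,0,0.115,0]]]'|sed -n 2p; python3 -c "
from h import *
go(.4818,-.1718,-3.9,.12)"
```

```text
position: [0.6198, 0.1291, 0.1678]
position: [0.6233, 0.126, 0.1725]
toolx [-0.021  0.008 -1.   ] tilt 1.3 t 48.4 pos [0.6233 0.126  0.1725] jawyaw -7.2 w 0.000 cm [  5.3  -10.17  31.35] turn about tool x (rad) -0.06 (or 3.08) q6 0.14
```

```bash
python3 -m inch '[[[0.4,-1.2,3.7,0,0],[0.4,-1.2,3.7,0,0],[0.4,-1.2,3.7,0,0],[0.4,-1.2,3.7,0,0],[0.4,-1.2,3.7,0,0],[0.4,-1.2,3.7,0,0],[0.4,-1.2,3.7,-0.06,0],[0.4,-1,3,0,0]]]'|sed -n 2p; python3 -m inch '[[[0.4,0,0,0,0]]]'|sed -n 2p; python3 -c "
from h import *
go(.4818,-.1718,-3.9,.024)"
```

```text
position: [0.501, -0.1593, 0.1485]
position: [0.5003, -0.1655, 0.1455]
toolx [ 0.009  0.    -1.   ] tilt 0.5 t 49.2 pos [ 0.5003 -0.1655  0.1455] jawyaw -3.9 w 0.000 cm [12.14 -1.91  0.77] turn about tool x (rad) 0.00 (or -3.14) q6 -0.47
```

```bash
python3 -m inch '[[[3.5,-1,0.4,0,0],[3.2,-0.7,0.2,0,0],[1,-0.3,0.1,0,0]]]'|sed -n 2p; python3 -c "
from h import *
go(.4818,-.1718,-3.9,.024)"
```

```text
position: [0.486, -0.1797, 0.0721]
toolx [ 0.026 -0.01  -1.   ] tilt 1.6 t 49.4 pos [ 0.486  -0.1797  0.0721] jawyaw -4.4 w 0.000 cm [ 4.79 -0.61 -0.79] turn about tool x (rad) -0.01 (or 3.13) q6 -0.50
```

```bash
python3 -m inch '[[[1.6,-0.5,-0.6,0,0],[1.6,-0.2,-0.1,0,0],[1.0,-0.1,0,0,0],[0.4,-0.1,0,0,0]]]'|sed -n 2,4p; python3 -c "
from h import *
go(.4818,-.1718,-3.9,.024)"
```

```text
position: [0.4807, -0.1756, 0.0245]
tool_rot: [0.525, 0.469, -0.515, 0.489]
ft_force: [-0.6, 1.6, -0.2]
toolx [ 0.029 -0.012 -0.999] tilt 1.8 t 49.8 pos [ 0.4807 -0.1756  0.0245] jawyaw -4.7 w 0.000 cm [ 0.05  0.08 -0.39] turn about tool x (rad) -0.01 (or 3.13) q6 -0.50
```

```bash
python3 -m inch '[[[0.1,-0.1,-0.5,0,0],[0.1,-0.6,-0.1,0,0],[0.1,-0.6,-0.1,0,0],[0.1,-0.5,0,0,0],[0.1,-0.4,0,0,0]]]'|sed -n 2,4p; python3 -c "
from h import *
go(.4668,-.1708,-3.9,.024)"
```

```text
position: [0.4624, -0.1681, 0.0207]
tool_rot: [0.526, 0.466, -0.514, 0.492]
ft_force: [2.3, 0.6, 0.3]
toolx [ 0.038 -0.017 -0.999] tilt 2.4 t 50.2 pos [ 0.4624 -0.1681  0.0207] jawyaw -4.7 w 0.000 cm [-0.31  0.47  0.23] turn about tool x (rad) -0.01 (or 3.13) q6 -0.51
```

```bash
python3 -m inch '[[[0,-0.2,0.5,0,0],[0,-0.1,0.6,0,0],[0,-0.1,0.6,0,0],[0,-0.1,0.6,0,0],[0,-0.1,0.6,0,0]]]'|sed -n 2,4p; python3 -c "
from h import *
go(.4624,-.195,-3.9,.024);b=camera('scene');save('s5',b[95:225,125:285],None,5)"
```

```text
position: [0.4622, -0.2029, 0.0243]
tool_rot: [0.528, 0.457, -0.511, 0.501]
ft_force: [3.9, -0.6, -0.4]
toolx [ 0.059 -0.03  -0.998] tilt 3.8 t 50.6 pos [ 0.4622 -0.2029  0.0243] jawyaw -4.6 w 0.001 cm [ 0.01 -0.04 -0.79] turn about tool x (rad) -0.01 (or 3.13) q6 -0.59
```

View pics/s5.png

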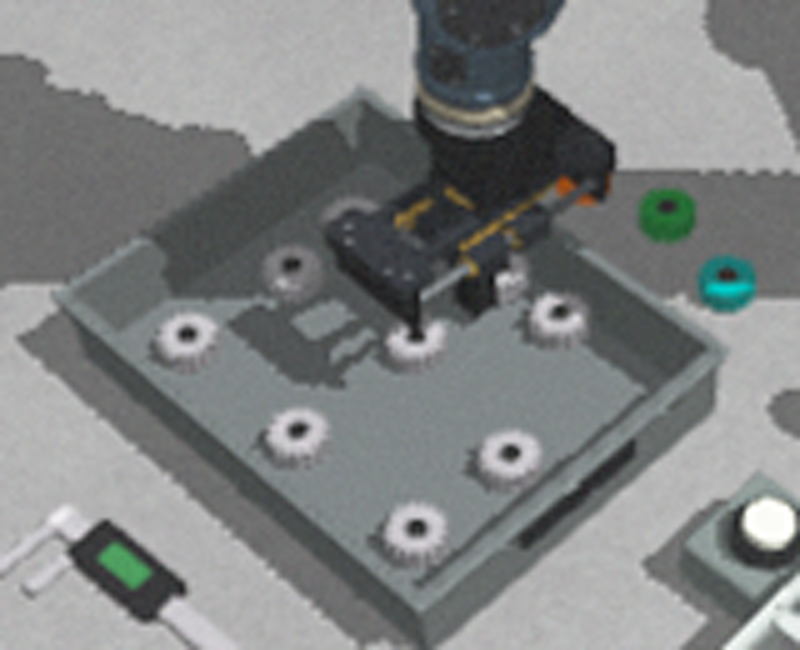

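```bash
python3 -m inch '[[[-3,0.6,-0.6,0,0],[-4,0.4,-0.5,0,0],[-2,0.5,-3.8,0,0],[0,0.5,-3.8,0,0],[0,0.5,-3.8,0,0],[0,0.5,-3.8,0,0],[0,0.5,-3.8,0,0],[0,0.5,-3.8,0,0]]]'|sed -n 2p; python3 -m inch '[[[0,0.5,-3.8,0,0],[0,0,-2.5,0,0]]]'|sed -n 2p
cat > gears.py <<'E'
from h import *
d=np.load('pose.npz')
def gears(im=None):
    im=camera('top') if im is None else im
    g=im.max(2).astype(np.uint8);u=cv2.resize(g,None,fx=4,fy=4,interpolation=cv2.INTER_CUBIC)
    out=[]
    for c,a in blobs(u<62,120,900):
        p=(np.array(c)-1.5)/4;w=at('top',[p],.022)[0];l=(w-d['tb'])@d['Rb']
        if abs(l[0])<.126 and abs(l[1])<.166: out.append((p.round(1),a,w.round(4),l.round(3)))
    return im,out
E
python3 - <<'E'
from gears import *
im,o=gears();save('h4',im[135:275,270:430],None,5)
for x in o:print(*x)
go(.6,.2,-3.9)
E
```

```text
position: [0.51, 0.0308, 0.1118]
position: [0.5184, 0.097, 0.11]
[309.8 170.7] 144 [ 0.6265 -0.1023] [0.083 0.11 ]
[352.5 177.6] 176 [ 0.62   -0.2134] [ 0.084 -0.001]
[304.8 200.2] 137 [ 0.5466 -0.0954] [0.003 0.112]
[348.9 218. ] 217 [ 0.5135 -0.2094] [-0.023 -0.004]
[392.6 219.4] 194 [ 0.522  -0.3185] [-0.007 -0.113]
[392.5 243.3] 199 [ 0.4623 -0.3194] [-0.066 -0.118]
[322.9 245.9] 201 [ 0.4367 -0.149 ] [-0.103  0.051]
[345.3 248. ] 209 [ 0.4379 -0.2042] [-0.099 -0.004]
toolx [ 0.03  -0.024 -0.999] tilt 2.2 t 51.5 pos [0.5176 0.1002 0.1098] jawyaw -5.7 w 0.001 cm [ 1.000e-02  7.190e+00 -1.075e+01] turn about tool x (rad) -0.03 (or 3.11) q6 0.12
```

View pics/h4.png

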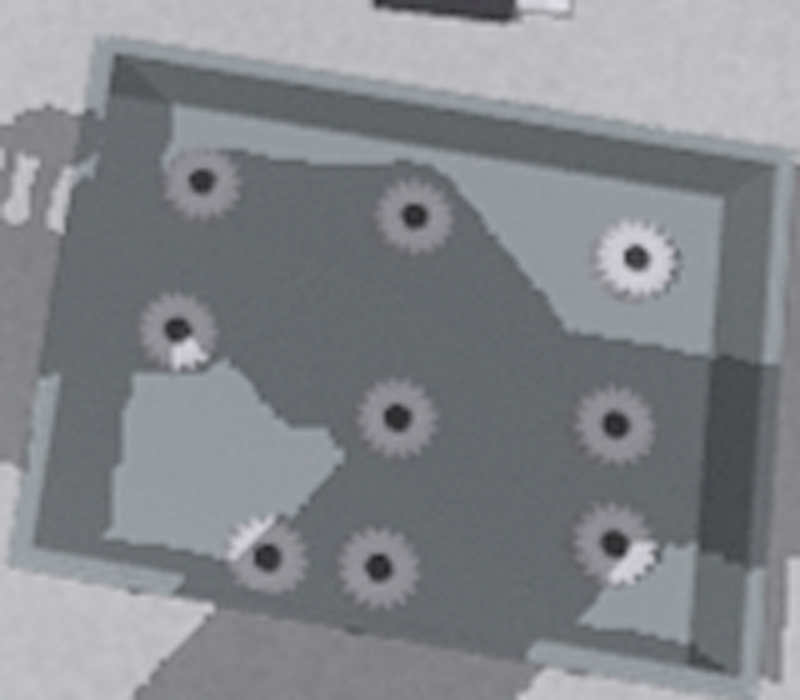

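G and H are now 55 mm apart. I'll raise the arm clear and do one last check.

```bash
python3 -m inch '[[[-3,0,-3,0,0],[-3,0,-3,0,0],[-3,0,-3,0,0],[0,0,0,0,0],[0,0,0,0,0]]]'|sed -n 2p
python3 - <<'E'
from gears import *
from scipy.spatial.distance import pdist
im,o=gears();P=np.array([x[3] for x in o]);print(len(o),P.tolist(),"min",pdist(P).min())
save('e1',camera('scene'),None,1.5)
a=camera('top');print(blobs(a.min(2)>200,60))
E
```

```text
position: [0.5141, 0.1913, 0.1934]
7 [[0.083, 0.11], [0.083, -0.001], [0.002, 0.111], [-0.023, -0.004], [-0.007, -0.112], [-0.066, -0.117], [-0.099, -0.004]] min 0.059211485372349854
[([354.0, 3.4], 104), ([389.2, 2.7], 176), ([243.8, 6.3], 81), ([115.0, 6.7], 103), ([474.5, 10.5], 188), ([150.9, 9.0], 159), ([501.0, 9.6], 149), ([257.4, 18.3], 333), ([363.8, 17.2], 97), ([391.2, 29.7], 232), ([351.2, 27.9], 95), ([486.9, 28.4], 90), ([50.9, 50.6], 2201), ([479.4, 40.0], 142), ([67.6, 76.7], 67), ([209.4, 106.6], 381), ([508.4, 98.5], 119), ([201.8, 181.3], 123), ([172.4, 255.3], 633), ([235.7, 263.6], 298)]
```

View pics/e1.png

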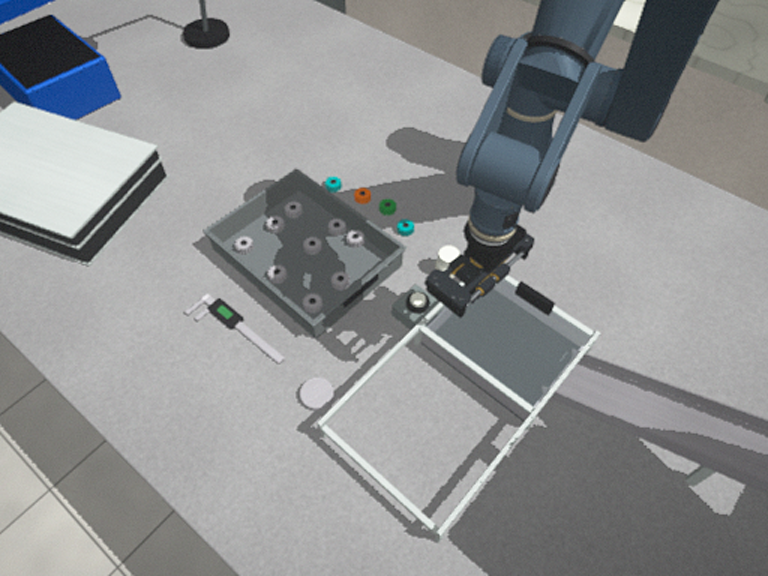

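Run:
```python
from gears import *
s=at('scene',np.array([(336,226),(355,237),(243,242)])/1.5,.022);print(((s-d['tb'])@d['Rb']).round(3),np.linalg.norm(s[0]-s[1]))
o=robot.get_obs();print(o["ft_force"],np.abs(o["joint_velocities"]).max())
robot.hand_in()
```

```text
[[-0.095 -0.001]
 [-0.101  0.053]
 [ 0.081 -0.117]] 0.05483025601357024
[-1.055167   -0.21355751 -0.41726621] 0.015234901346265433
the job is handed in; nothing more can be done
```

The job is handed in; the system gives no verdict. I opened the cover, moved the four tray gears into the tote, slid the cover shut and pressed the button. I then lifted two heap gears to free spots and pushed a third 15 mm along the wall, away from its neighbour.

**Last checks**
- **Gears:** the final scene picture shows nine gears lying flat in the tote, with every quarter occupied. The closest pair is about 55 mm apart in both camera views, against the 50 mm limit.
- **Cover:** it was driven to its closed stop after 240 mm of travel. The final picture shows it shut.
- **Button:** it bottomed out under the fingers, at up to 83 N. The force then fell off like a spring as I backed away, and the button looks up in the final picture.
- **Bystanders:** the reference block, jar and caliper look unmoved.
- **Arm:** it stands clear, with no contact force beyond noise.

**What disagreed or went wrong**
- The last automatic gear count in the top view found only seven of nine. It missed two, probably hidden by shadow or the arm; I confirmed both by eye and by position in the scene camera.
- Going down on one heap gear, the fingertips struck a neighbour and then the tote floor, peaking at 111 N. That is under the 120 N wrist limit but close.
- The tool slowly leaned outward as it moved. I levelled it by pushing against the cover's end stop and later the tote's far wall.
- One heap gear ended up about 15 mm from where I had measured it, either from that contact or from the random knock.

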